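# Gauge the witness bar, then tip the batch into the right bin

## Task

First slide the orange-striped steel witness bar, lying flat with its stripe up, lengthwise along the taper gauge from its wide mouth until it wedges: if its front end stops in the green part of the gauge the batch goes into the green bin, if it stops in the red part, into the red bin. Only after gauging, lay every black block on the tipping tray, and once they are all lying there let go, then push the tray's edge down at that bin's end and keep it down until all of them have slid into the bin. Put the witness bar in the same bin as the blocks, let the tray come back level, and leave the other things on the bench alone.

Things in the scene. Friction and masses are not known exactly. Their poses are not given: they have to be found in the camera images.
- gauge: flat aluminium taper gauge fixed to the bench. Origin on the bench; x runs along the slot from wide mouth to narrow end. Floor plate 4 mm thick, 110 mm wide, x -130 to +90 mm. Two steel rails 20 mm wide, tops 11 mm above the bench; clear width between them 40 mm at x = -70 mm, narrowing evenly to 26 mm at x = +70 mm, centred on y = 0. Rail tops red up to x = -8 mm, green beyond
- gauge_mouth (a point): on the slot floor at gauge (-100, 0, 4) mm, where the middle of a witness bar can be set down: flared guides (x -93 to -68 mm, mouth 55 mm wide, tops 11 mm up) then lead it in. Push its rear end with shut fingers; it slides at about 1.5 N and is well wedged, front corners on the rails, at about 7 N
- gauge_mark (a point): the point on the slot floor, mid-slot, where the red part ends and the green part begins (x = -8 mm of the gauge); front end of the bar beyond it (towards the narrow end) means green bin, short of it red bin
- witness_a: one of four possible orange-striped bright steel check bars, 50 mm long (its x), 24 mm high, somewhere between 29 and 38 mm wide (its y; not told which), about 0.24 kg. Exactly one of the four is present in a run; the others are None. Origin at the centre of its underside
- witness_b: one of four possible orange-striped bright steel check bars, 50 mm long (its x), 24 mm high, somewhere between 29 and 38 mm wide (its y; not told which), about 0.24 kg. Exactly one of the four is present in a run; the others are None. Origin at the centre of its underside
- witness_c: one of four possible orange-striped bright steel check bars, 50 mm long (its x), 24 mm high, somewhere between 29 and 38 mm wide (its y; not told which), about 0.24 kg. Exactly one of the four is present in a run; the others are None. Origin at the centre of its underside
- witness_d: one of four possible orange-striped bright steel check bars, 50 mm long (its x), 24 mm high, somewhere between 29 and 38 mm wide (its y; not told which), about 0.24 kg. Exactly one of the four is present in a run; the others are None. Origin at the centre of its underside
- block1: small black block with two bright dots, 36 mm long (x) by 22 mm wide (y) by 20 mm high, 35 to 70 g; origin at the centre of its underside. Three to five of block1 to block5 are present; the others are None
- block2: small black block with two bright dots, 36 mm long (x) by 22 mm wide (y) by 20 mm high, 35 to 70 g; origin at the centre of its underside. Three to five of block1 to block5 are present; the others are None
- block3: small black block with two bright dots, 36 mm long (x) by 22 mm wide (y) by 20 mm high, 35 to 70 g; origin at the centre of its underside. Three to five of block1 to block5 are present; the others are None
- block4: small black block with two bright dots, 36 mm long (x) by 22 mm wide (y) by 20 mm high, 35 to 70 g; origin at the centre of its underside. Three to five of block1 to block5 are present; the others are None
- block5: small black block with two bright dots, 36 mm long (x) by 22 mm wide (y) by 20 mm high, 35 to 70 g; origin at the centre of its underside. Three to five of block1 to block5 are present; the others are None
- tray (a joint): tilt of the tipping tray, rad: 0 level, positive with its left (+y) end down, stops at -0.55 and +0.55. A spring brings it back to about level when released; holding it at a stop takes about 10 N at a pad. Blocks begin to slide at about 0.2 to 0.3 rad of tilt
- tray_mid (a point): middle of the tray's floor, on the hinge line, 140 mm above the bench; its axes tilt with the tray: x across it (along the hinge), y along it to its left end. Slippery aluminium floor 240 mm (y) by 110 mm (x) between side walls 16 mm above the floor, 4 mm thick; both ends open
- stand: blue stand fixed to the bench that carries tray and bins, turned a little from run to run; origin on the bench below the tray's middle, y along the tray. Base plate 6 mm thick, 170 by 530 mm. Uprights 150 mm tall just outside each tray side wall at y = 0 (x 66 to 78 mm either side); pale translucent guards 96 mm tall at each end, y = 257 to 261 mm either side, beyond the bins
- pad_left (a point): centre of the top of the yellow push pad on the near (robot) edge of the tray, left (+y) end; pad 34 mm (x) by 36 mm (y), level with the wall tops; in the tray's frame at (-76, +90, +16) mm. Pushing it down tips the left end down
- pad_right (a point): the same at the right (-y) end, at (-76, -90, +16) mm in the tray's frame. Pushing it down tips the right end down
- accept_bin: green open bin, 140 mm (x) by 150 mm (y) outside, 50 mm high, walls and floor 4 mm, fixed on the stand under one end of the tipping tray (which end varies); origin at the centre of its underside, 6 mm above the bench, 165 mm from the tray's middle; axes as the stand's. Its inner 30 mm lies under the level tray: lower things in over its outer half
- reject_bin: red open bin, 140 mm (x) by 150 mm (y) outside, 50 mm high, walls and floor 4 mm, fixed on the stand under one end of the tipping tray (which end varies); origin at the centre of its underside, 6 mm above the bench, 165 mm from the tray's middle; axes as the stand's. Its inner 30 mm lies under the level tray: lower things in over its outer half
- grease_tin: bystander: closed tin, 72 mm across, 75 mm high; origin under its centre
- oring1: bystander: blue ring, 36 mm across, 6 mm thick
- oring2: bystander: blue ring like oring1
- driver: bystander: red-handled screwdriver, 200 mm long, lying on the bench; origin under its middle
- spanner: bystander: spanner, 180 mm long, lying on the bench; origin under its middle
There are look-alikes about, which are no part of the job. Leave any purple or yellow look-alike of the witness_b alone.

How it is judged:
On the way, in this order (a step that is already met when the one before it is completed fails the run):
1. the witness bar lies wedged in the gauge slot (x of witness_a in the frame of gauge between -0.007 and 0.019 m and y of witness_a in the frame of gauge between -0.006 and 0.006 m and z of witness_a in the frame of gauge between 0.001 and 0.008 m and angle between the x axis of each of witness_a, witness_b, witness_c, witness_d and the x axis of gauge, either way round below 0.12 rad and linear speed of each of witness_a, witness_b, witness_c, witness_d below 0.02 m/s and x of witness_b in the frame of gauge between -0.022 and 0.004 m and y of witness_b in the frame of gauge between -0.006 and 0.006 m and z of witness_b in the frame of gauge between 0.001 and 0.008 m and x of witness_c in the frame of gauge between -0.067 and -0.041 m and y of witness_c in the frame of gauge between -0.006 and 0.006 m and z of witness_c in the frame of gauge between 0.001 and 0.008 m and x of witness_d in the frame of gauge between -0.082 and -0.056 m and y of witness_d in the frame of gauge between -0.006 and 0.006 m and z of witness_d in the frame of gauge between 0.001 and 0.008 m), for 0.3 s.
2. every block lies on the tray, which is about level, and is let go (x of block1 in the frame of tray_mid between -0.055 and 0.055 m and y of block1 in the frame of tray_mid between -0.118 and 0.118 m and z of block1 in the frame of tray_mid between -0.006 and 0.03 m and contact force between each of block1, block2, block3, block4, block5 and the fingers below 0.3 N and linear speed of each of block1, block2, block3, block4, block5 below 0.04 m/s and x of block2 in the frame of tray_mid between -0.055 and 0.055 m and y of block2 in the frame of tray_mid between -0.118 and 0.118 m and z of block2 in the frame of tray_mid between -0.006 and 0.03 m and x of block3 in the frame of tray_mid between -0.055 and 0.055 m and y of block3 in the frame of tray_mid between -0.118 and 0.118 m and z of block3 in the frame of tray_mid between -0.006 and 0.03 m and x of block4 in the frame of tray_mid between -0.055 and 0.055 m and y of block4 in the frame of tray_mid between -0.118 and 0.118 m and z of block4 in the frame of tray_mid between -0.006 and 0.03 m and x of block5 in the frame of tray_mid between -0.055 and 0.055 m and y of block5 in the frame of tray_mid between -0.118 and 0.118 m and z of block5 in the frame of tray_mid between -0.006 and 0.03 m and value of joint tray between -0.2 and 0.2 rad), for 0.3 s.
3. the tray is held tipped until all blocks have slid into a bin (((x of block1 in the frame of accept_bin between -0.068 and 0.068 m and y of block1 in the frame of accept_bin between -0.073 and 0.073 m and z of block1 in the frame of accept_bin between -0.005 and 0.07 m) or (x of block1 in the frame of reject_bin between -0.068 and 0.068 m and y of block1 in the frame of reject_bin between -0.073 and 0.073 m and z of block1 in the frame of reject_bin between -0.005 and 0.07 m)) and ((x of block2 in the frame of accept_bin between -0.068 and 0.068 m and y of block2 in the frame of accept_bin between -0.073 and 0.073 m and z of block2 in the frame of accept_bin between -0.005 and 0.07 m) or (x of block2 in the frame of reject_bin between -0.068 and 0.068 m and y of block2 in the frame of reject_bin between -0.073 and 0.073 m and z of block2 in the frame of reject_bin between -0.005 and 0.07 m)) and ((x of block3 in the frame of accept_bin between -0.068 and 0.068 m and y of block3 in the frame of accept_bin between -0.073 and 0.073 m and z of block3 in the frame of accept_bin between -0.005 and 0.07 m) or (x of block3 in the frame of reject_bin between -0.068 and 0.068 m and y of block3 in the frame of reject_bin between -0.073 and 0.073 m and z of block3 in the frame of reject_bin between -0.005 and 0.07 m)) and ((x of block4 in the frame of accept_bin between -0.068 and 0.068 m and y of block4 in the frame of accept_bin between -0.073 and 0.073 m and z of block4 in the frame of accept_bin between -0.005 and 0.07 m) or (x of block4 in the frame of reject_bin between -0.068 and 0.068 m and y of block4 in the frame of reject_bin between -0.073 and 0.073 m and z of block4 in the frame of reject_bin between -0.005 and 0.07 m)) and ((x of block5 in the frame of accept_bin between -0.068 and 0.068 m and y of block5 in the frame of accept_bin between -0.073 and 0.073 m and z of block5 in the frame of accept_bin between -0.005 and 0.07 m) or (x of block5 in the frame of reject_bin between -0.068 and 0.068 m and y of block5 in the frame of reject_bin between -0.073 and 0.073 m and z of block5 in the frame of reject_bin between -0.005 and 0.07 m)) and (value of joint tray above 0.38 rad or value of joint tray below -0.38 rad)), for 0.1 s.
At the end, for the whole second after the job is handed in: Every block and the witness bar are inside the same bin, at rest: the green one if the bar's front end wedged in the green part of the gauge, the red one if in the red part; the tray is back level (within 0.15 rad) (x of witness_a in the frame of accept_bin between -0.068 and 0.068 m and y of witness_a in the frame of accept_bin between -0.073 and 0.073 m and z of witness_a in the frame of accept_bin between -0.005 and 0.07 m and x of witness_b in the frame of accept_bin between -0.068 and 0.068 m and y of witness_b in the frame of accept_bin between -0.073 and 0.073 m and z of witness_b in the frame of accept_bin between -0.005 and 0.07 m and x of witness_c in the frame of reject_bin between -0.068 and 0.068 m and y of witness_c in the frame of reject_bin between -0.073 and 0.073 m and z of witness_c in the frame of reject_bin between -0.005 and 0.07 m and x of witness_d in the frame of reject_bin between -0.068 and 0.068 m and y of witness_d in the frame of reject_bin between -0.073 and 0.073 m and z of witness_d in the frame of reject_bin between -0.005 and 0.07 m and ((x of block1 in the frame of accept_bin between -0.068 and 0.068 m and y of block1 in the frame of accept_bin between -0.073 and 0.073 m and z of block1 in the frame of accept_bin between -0.005 and 0.07 m) or (x of block1 in the frame of reject_bin between -0.068 and 0.068 m and y of block1 in the frame of reject_bin between -0.073 and 0.073 m and z of block1 in the frame of reject_bin between -0.005 and 0.07 m)) and ((x of block2 in the frame of accept_bin between -0.068 and 0.068 m and y of block2 in the frame of accept_bin between -0.073 and 0.073 m and z of block2 in the frame of accept_bin between -0.005 and 0.07 m) or (x of block2 in the frame of reject_bin between -0.068 and 0.068 m and y of block2 in the frame of reject_bin between -0.073 and 0.073 m and z of block2 in the frame of reject_bin between -0.005 and 0.07 m)) and ((x of block3 in the frame of accept_bin between -0.068 and 0.068 m and y of block3 in the frame of accept_bin between -0.073 and 0.073 m and z of block3 in the frame of accept_bin between -0.005 and 0.07 m) or (x of block3 in the frame of reject_bin between -0.068 and 0.068 m and y of block3 in the frame of reject_bin between -0.073 and 0.073 m and z of block3 in the frame of reject_bin between -0.005 and 0.07 m)) and ((x of block4 in the frame of accept_bin between -0.068 and 0.068 m and y of block4 in the frame of accept_bin between -0.073 and 0.073 m and z of block4 in the frame of accept_bin between -0.005 and 0.07 m) or (x of block4 in the frame of reject_bin between -0.068 and 0.068 m and y of block4 in the frame of reject_bin between -0.073 and 0.073 m and z of block4 in the frame of reject_bin between -0.005 and 0.07 m)) and ((x of block5 in the frame of accept_bin between -0.068 and 0.068 m and y of block5 in the frame of accept_bin between -0.073 and 0.073 m and z of block5 in the frame of accept_bin between -0.005 and 0.07 m) or (x of block5 in the frame of reject_bin between -0.068 and 0.068 m and y of block5 in the frame of reject_bin between -0.073 and 0.073 m and z of block5 in the frame of reject_bin between -0.005 and 0.07 m)) and horizontal distance between each of block1, block2, block3, block4, block5 and witness_a below 0.18 m and horizontal distance between each of block1, block2, block3, block4, block5 and witness_b below 0.18 m and horizontal distance between each of block1, block2, block3, block4, block5 and witness_c below 0.18 m and horizontal distance between each of block1, block2, block3, block4, block5 and witness_d below 0.18 m and linear speed of each of block1, block2, block3, block4, block5, witness_a, witness_b, witness_c, witness_d below 0.02 m/s and value of joint tray between -0.15 and 0.15 rad); the robot touches nothing.
It fails at once if a bystander is moved more than 4 cm (distance of any of grease_tin, oring1, oring2, driver, spanner from where it was at the start of the episode above 0.04 m).
Of witness_a, witness_b, witness_c, witness_d only 1 to 1 are there at a start; the rules pass over those that are not, and their reading is None.
Of block1, block2, block3, block4, block5 only 3 to 5 are there at a start; the rules pass over those that are not, and their reading is None.
At some moment in a run one of block1, block2, block3, block4, block5, witness_a, witness_b, witness_c, witness_d may be knocked a few centimetres aside while the robot is not near it.
Once in a run the grip may slacken for a moment while it holds something.
It also fails if it takes over 210 s, if anything falls off the work surface, if the arm or the gripper's body presses on something with over 40 N, if the wrist force passes 120 N, or if a joint passes its speed limit or range.

## Robot

A 7-joint arm with a two-finger parallel gripper is mounted at the origin on the work surface. World frame = base frame: x ahead of the robot, y to its left, z up, the work surface at z = 0. Lengths are in m, angles in rad, forces in N, time in s.
With the tool pointing down it reaches from about 0.425 to 0.8 m from the base axis. Payload 8.3 kg.
Tool frame: the origin (TCP) lies at the very end of the fingers, on their centre line; the grasp point (between the pads) lies 19 mm behind it; z points along the fingers, y is the line along which they close (so a half turn about z gives the same grasp; the last joint's range is limited). The gripper opens to 85 mm and grips with 20 to 120 N. Pads are 22 mm wide; open, the fingers measure 114 mm over their backs; the gripper's body (76 mm by 85 mm) begins 54 mm behind the grasp point. The pads swing forward as they close: fully open they stand 13 mm farther back than shut.
Start: joints at [1.256, 0.383, 0.016, 1.37, -0.006, 1.388, -0.046], TCP at [0.156, -0.605, 0.231] pointing down, gripper open.
Joint ranges: [-2.95, 2.95], [-0.25, 2.06], [-1.52, 1.56], [0.18, 2.33], [-1.44, 4.58], [0.02, 2.06], [-3.01, 3.01]. Speed limits (rad/s): [2.39, 2.39, 3.01, 3.01, 3.14, 3.14, 3.14].

## Interface

Orientations are given as a unit quaternion [x, y, z, w].
In Python, from cell import bot gives the robot as it stands.
- The arm moves only by the tool play_rows, never from a script. Its argument "plan" is a list of rows, each an object of numbers: "fingers": the finger opening in mm, from 0 to 85.4; "dx", "dy", "dz": the shift along the tool's x, y, z in units of 0.15 m (1.0 is 0.15 m); "twist": the turn about the tool's z in units of 60 degrees (1.0 is 60 degrees). A call has 1 to 8 rows; each row is the pose to reach, as a shift and turn from the pose commanded when the call began, along the tool's axes at that moment; what a row does not reach only later rows make up. A row lasts 1/12 s, in which the tool goes at most 41.7 mm and 7.16 degrees, less where a joint would pass 70% of its speed; a pose out of reach is approached as far as the arm can. A call with a number of a shift or a turn outside -1 to 1 is refused whole. A call with a gripper value outside its range is refused whole. The fingers move at their own pace and stop on an object; the grip force is fixed at half the most. Time passes only in rows, so rows that repeat a pose let the fingers close. It gives the time, the measured TCP pose, the force, the opening and the grip force at its end, in the units of the state.
- bot.read_state(): the state, without advancing time (a new reading comes with each control period).
- bot.grab_frame(name): name is "scene" or "side" or "wrist"; returns the picture (420x560x3 uint8, red, green, blue); there is no depth.
- bot.camera_info(name): a dict with "camera_matrix" (3x3 intrinsics, pixels), "dist" ([k1, k2, p1, p2, k3] as OpenCV has them; the pictures are not rectified), "extrinsics" (4x4, takes a point from camera to world coordinates); the wrist camera has in their place "T_tool_cam" (4x4, takes a point from camera to tool coordinates, whose origin is the TCP and whose axes are the flange's). Camera axes: x right, y down, z forward; pixel columns grow to the right and rows downward; lengths in m; the calibration is good to about 2 mm. A picture is of the moment at which its call begins: read the wrist's pose just before it. camera_info takes no time and is no camera call.
- bot.hand_in(): hands the job in; it is judged then, once.
The state is a dict: "clock": time; "joint_pos": joint angles; "qd": joint speeds; "joint_torque": joint torques, N m; "ee_pos": TCP position; "tcp_rot": TCP orientation; "contact_force": force on the tool from outside, world axes, zero at the start; "moment": the same for the moment, N m; "width": opening from 0.0 (shut) to 1.0 (fully open); "gripper_force": force on a finger pad.
Only numpy, scipy, OpenCV 4.12 (cv2) and the standard library are available. Lean on these libraries where they do the work, as an engineer would, in place of code of your own. Each camera call takes 0.05 s, during which the arm holds its last target. There are 200 camera calls.

## Working session

There is one attempt and no reset: what is moved stays moved. The work goes in short steps, Python scripts to look and compute and a tool call to move; the robot and the scene stay as the last step left them, time stands still between calls to the robot, and variables do not carry over. Pictures are saved under pics/ and viewed, at most 14 in all, crops included, and the job is handed in when it is done.

Besides the shell and the picture viewer there is one more tool, called after "Call:" as name(argument=value, ...) on one line, values as JSON. play_rows: Moves the arm, as the interface text tells. Its arguments: {"type":"object","properties":{"plan":{"type":"array"}},"required":["plan"]}

```bash
ls; mkdir -p pics; python3 - <<'E'
from cell import bot
import cv2
s=bot.read_state(); print({k:s[k] for k in('clock','ee_pos','tcp_rot','contact_force','width')})
for n in('scene','side','wrist'):
    f=bot.grab_frame(n); cv2.imwrite(f'pics/{n}0.png',f[:,:,::-1])
    c=bot.camera_info(n); print(n,c)
E
```

```text
pics
{'clock': 0.0, 'ee_pos': array([ 0.1556498 , -0.6047764 ,  0.23026397]), 'tcp_rot': array([ 9.92078039e-01,  1.25619183e-01, -1.35344857e-04, -9.83311700e-04]), 'contact_force': array([-0.12078126, -0.77065913,  0.35684494]), 'width': 0.9974505057586721}
scene {'camera_matrix': array([[379.17781009,   0.        , 276.08089492],
       [  0.        , 379.17781009, 205.25789829],
       [  0.        ,   0.        ,   1.        ]]), 'dist': array([-0.08091898,  0.        ,  0.        ,  0.        ,  0.        ]), 'extrinsics': array([[-0.11843341,  0.79792643, -0.59100502,  1.07634244],
       [ 0.99291349,  0.10104927, -0.06254473,  0.04860005],
       [ 0.00981454, -0.59422425, -0.80423953,  0.90226086],
       [ 0.        ,  0.        ,  0.        ,  1.        ]])}
side {'camera_matrix': array([[496.13314142,   0.        , 274.74473725],
       [  0.        , 496.13314142, 210.28624016],
       [  0.        ,   0.        ,   1.        ]]), 'dist': array([-0.00618243,  0.        ,  0.        ,  0.        ,  0.        ]), 'extrinsics': array([[-0.75600594, -0.41113014,  0.50933979, -0.20885828],
       [-0.6545392 ,  0.46795171, -0.593801  ,  0.82100588],
       [ 0.00578306, -0.78229994, -0.62287507,  0.97629825],
       [ 0.        ,  0.        ,  0.        ,  1.        ]])}
wrist {'camera_matrix': array([[371.90405766,   0.        , 277.68783007],
       [  0.        , 371.90405766, 205.03535521],
       [  0.        ,   0.        ,   1.        ]]), 'dist': array([0.01859801, 0.        , 0.        , 0.        , 0.        ]), 'T_tool_cam': array([[ 1.18428151e-03, -9.45749093e-01, -3.24895754e-01,
         8.18427915e-02],
       [ 9.99998835e-01,  1.43307992e-03, -5.26488588e-04,
         7.10445888e-05],
       [ 9.63527687e-04, -3.24894752e-01,  9.45749688e-01,
        -1.42317839e-01],
       [ 0.00000000e+00,  0.00000000e+00,  0.00000000e+00,
         1.00000000e+00]])}
```

View pics/scene0.png

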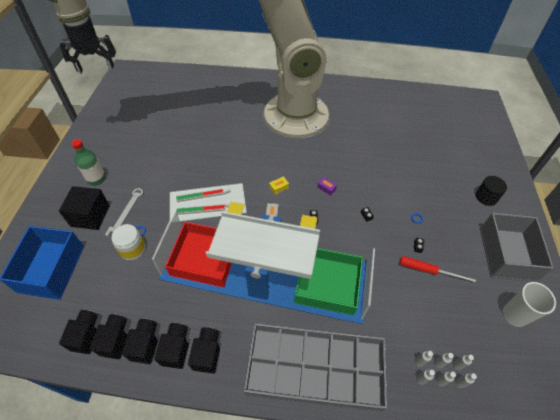

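View pics/side0.png

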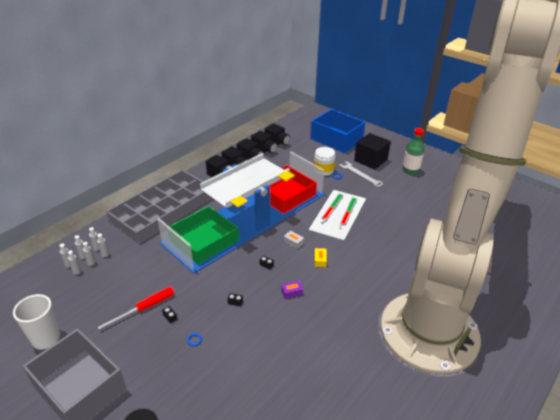

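The scene view shows these candidates for the witness bar: steel with an orange stripe at (272,210), purple at (327,186) and yellow at (279,185). I choose (272,210). Black blocks are at (313,215), (367,213) and (419,244). The larger black items at (85,208), (490,190) and the row at (80–205,340) are not blocks. The gauge is at (208,202) with its green end to the left. The red bin is at the left (-y) end and the green bin at the right (+y) end.

```bash
cat > h.py <<'E'
import numpy as np, cv2
from scipy.spatial.transform import Rotation as R
from cell import bot
def cam(name,state=None):
    c=bot.camera_info(name)
    if name=='wrist':
        s=state or bot.read_state(); T=np.eye(4); T[:3,:3]=R.from_quat(s['tcp_rot']).as_matrix(); T[:3,3]=s['ee_pos']
        E=T@c['T_tool_cam']
    else: E=c['extrinsics']
    return c['camera_matrix'],c['dist'],E
def grab(name,png=None):
    C=cam(name); f=bot.grab_frame(name)
    if png: cv2.imwrite(png,f[:,:,::-1])
    return f,C
def pix2plane(px,z,C):
    K,d,E=C; p=cv2.undistortPoints(np.array(px,float).reshape(-1,1,2),K,d).reshape(-1,2)
    r=np.c_[p,np.ones(len(p))]@E[:3,:3].T; o=E[:3,3]
    return o+r*((z-o[2])/r[:,2])[:,None]
def proj(P,C):
    K,d,E=C; W=np.linalg.inv(E); return cv2.projectPoints(np.array(P,float).reshape(-1,1,3),W[:3,:3],W[:3,3],K,d)[0].reshape(-1,2)
def blobs(f,lo,hi,amin=15,roi=None):
    h=cv2.cvtColor(f,cv2.COLOR_RGB2HSV); m=cv2.inRange(h,np.array(lo),np.array(hi))
    if roi: k=np.zeros_like(m); x0,y0,x1,y1=roi; k[y0:y1,x0:x1]=255; m&=k
    cs,_=cv2.findContours(m,cv2.RETR_EXTERNAL,cv2.CHAIN_APPROX_NONE)
    out=[]
    for c in cs:
        a=cv2.contourArea(c)
        if a>=amin: 
            M=cv2.moments(c); out.append((a,M['m10']/M['m00'],M['m01']/M['m00'],c))
    return sorted(out,key=lambda t:-t[0])
def move(target_pos,s=None):
    "shift in tool axes, units of 0.15 m"
    s=s or bot.read_state(); Rm=R.from_quat(s['tcp_rot']).as_matrix()
    return Rm.T@(np.array(target_pos)-s['ee_pos'])/0.15
E
python3 - <<'E'
from h import *
for n,roi in(('scene',(155,150,450,310)),('side',(120,150,380,340))):
    f=cv2.imread(f'pics/{n}0.png')[:,:,::-1].copy(); C=cam(n)
    x0,y0,x1,y1=roi
    cv2.imwrite(f'pics/{n}0c.png',cv2.resize(f[y0:y1,x0:x1],None,fx=2.6,fy=2.6,interpolation=cv2.INTER_CUBIC)[:,:,::-1])
    for nm,lo,hi,z in(('yellow',(22,150,120),(35,255,255),.156),('red',(0,180,100),(4,255,255),.011),('red2',(175,180,100),(180,255,255),.011),('green',(50,120,60),(85,255,255),.011),('orange',(5,120,150),(17,255,255),.024),('blk',(0,0,0),(180,255,40),.02)):
        for a,u,v,c in blobs(f,lo,hi,12,roi)[:7]:
            print(n,nm,int(a),round(u,1),round(v,1),np.round(pix2plane([(u,v)],z,C)[0],3))
E
```

```text
scene yellow 180 278.6 185.0 [ 0.463 -0.011  0.156]
scene yellow 139 308.4 221.0 [0.565 0.072 0.156]
scene yellow 108 235.4 207.7 [ 0.548 -0.107  0.156]
scene red 2297 195.7 256.1 [ 0.616 -0.213  0.011]
scene red 284 418.6 265.0 [0.57  0.379 0.011]
scene red 20 213.3 207.0 [ 0.451 -0.201  0.011]
scene red 16 212.4 191.8 [ 0.396 -0.216  0.011]
scene green 2999 331.5 281.9 [0.646 0.149 0.011]
scene green 37 189.1 209.1 [ 0.467 -0.27   0.011]
scene green 31 188.2 195.8 [ 0.419 -0.285  0.011]
scene orange 16 326.9 183.3 [0.33  0.123 0.024]
scene orange 15 271.5 210.0 [ 0.449 -0.031  0.024]
scene blk 38 416.5 247.0 [0.52  0.375 0.02 ]
scene blk 35 365.5 215.7 [0.433 0.238 0.02 ]
side yellow 189 320.4 257.0 [0.264 0.102 0.156]
side yellow 86 238.4 201.0 [0.563 0.074 0.156]
side yellow 76 326.2 166.7 [ 0.483 -0.22   0.156]
side yellow 63 285.6 175.1 [ 0.546 -0.106  0.156]
side red 1071 291.7 191.0 [ 0.605 -0.213  0.011]
side red 306 154.6 298.8 [0.573 0.377 0.011]
side red 20 344.8 217.3 [ 0.396 -0.215  0.011]
side red 18 327.6 212.2 [ 0.451 -0.2    0.011]
side green 2091 206.3 232.8 [0.662 0.115 0.011]
side green 24 351.1 204.0 [ 0.419 -0.284  0.011]
side green 23 336.2 200.1 [ 0.467 -0.269  0.011]
side orange 15 291.4 286.3 [0.331 0.123 0.024]
side orange 14 293.4 236.3 [ 0.45  -0.031  0.024]
side orange 12 290.3 176.7 [ 0.649 -0.259  0.024]
side blk 568 228.0 159.5 [ 0.887 -0.2    0.02 ]
side blk 341 368.2 157.5 [ 0.52  -0.541  0.02 ]
side blk 44 234.9 301.7 [0.407 0.254 0.02 ]
side blk 39 265.9 264.3 [0.437 0.104 0.02 ]
side blk 34 170.4 317.8 [0.489 0.394 0.02 ]
```

View pics/scene0c.png

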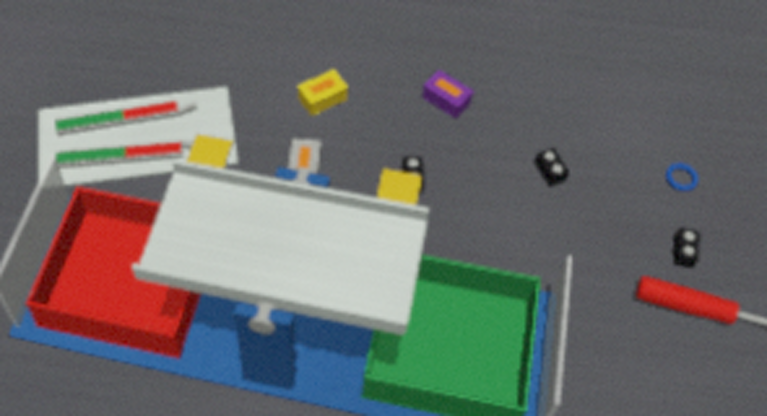

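Both cameras agree to about 2 mm. The pads are at (0.564,0.073) and (0.547,-0.106), the bar is near (0.449,-0.031), and the gauge origin is near (0.434,-0.245). I'll move over the gauge and bar for a close look.

Call:
play_rows(plan=[{"dx": 0.3, "dy": -0.15, "twist": 0.12, "fingers": 85}, {"dx": 0.6, "dy": -0.3, "twist": 0.24, "fingers": 85}, {"dx": 0.94, "dy": -0.45, "twist": 0.24, "fingers": 85}, {"dx": 0.94, "dy": -0.45, "twist": 0.24, "fingers": 85}, {"dx": 0.94, "dy": -0.45, "twist": 0.24, "fingers": 85}])

```text
schema error: expected keys fingers, dx, dy, dz, twist
```

Call:
play_rows(plan=[{"dx": 0.3, "dy": -0.5, "fingers": 85}, {"dx": 0.5, "dy": -0.75, "fingers": 85}, {"dx": 0.67, "dy": -1, "fingers": 85}, {"dx": 0.67, "dy": -1, "fingers": 85}, {"dx": 0.67, "dy": -1, "fingers": 85}, {"dx": 0.67, "dy": -1, "fingers": 85}])

```text
schema error: expected keys fingers, dx, dy, dz, twist
```

Call:
play_rows(plan=[{"dx": 0.15, "dy": -0.3, "fingers": 85}, {"dx": 0.3, "dy": -0.6, "fingers": 85}, {"dx": 0.33, "dy": -1, "fingers": 85}, {"dx": 0.33, "dy": -1, "fingers": 85}, {"dx": 0.33, "dy": -1, "fingers": 85}, {"dx": 0.33, "dy": -1, "fingers": 85}])

```text
schema error: expected keys fingers, dx, dy, dz, twist
```

```bash
python3 - <<'E'
from h import *
s=bot.read_state(); print(s['clock'],s['ee_pos'],R.from_quat(s['tcp_rot']).as_matrix().round(3).tolist(),s['contact_force'])
f,C=grab('wrist','pics/w1.png'); print(proj([[.434,-.2455,.011],[.449,-.031,.024],[.547,-.106,.156]],C))
E
```

```text
0.15 [ 0.15564659 -0.60490416  0.23048678] [[0.968, 0.249, -0.0], [0.249, -0.968, 0.001], [-0.0, -0.002, -1.0]] [-0.18907049  0.0812364  -0.70432018]
[[ -157.62674217  -391.08295888]
 [ -677.52350599  -669.10838522]
 [-4809.48075617 -6004.80908948]]
```

View pics/w1.png

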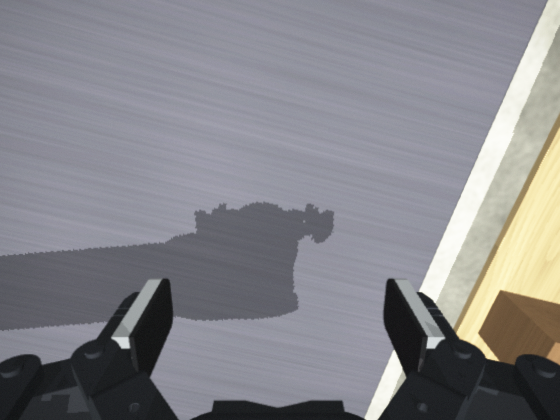

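The calls were refused because every row needs all five keys. The picture shows only bare bench from the start pose.

Call:
play_rows(plan=[{"dx": 0.3, "dy": -0.15, "dz": 0, "twist": 0.12, "fingers": 85}, {"dx": 0.6, "dy": -0.3, "dz": 0, "twist": 0.24, "fingers": 85}, {"dx": 0.94, "dy": -0.45, "dz": 0, "twist": 0.24, "fingers": 85}, {"dx": 0.94, "dy": -0.45, "dz": 0, "twist": 0.24, "fingers": 85}, {"dx": 0.94, "dy": -0.45, "dz": 0, "twist": 0.24, "fingers": 85}])

```text
clock: 0.62
ee_pos: [0.2837, -0.4988, 0.2314]
tcp_rot: [1.0, 0.006, 0.002, -0.001]
contact_force: [0.9, -0.1, -0.1]
width: 0.998
gripper_force: 0.0
```

Call:
play_rows(plan=[{"dx": 0.3, "dy": -0.5, "dz": 0, "twist": 0, "fingers": 85}, {"dx": 0.5, "dy": -0.75, "dz": 0, "twist": 0, "fingers": 85}, {"dx": 0.67, "dy": -1, "dz": 0, "twist": 0, "fingers": 85}, {"dx": 0.67, "dy": -1, "dz": 0, "twist": 0, "fingers": 85}, {"dx": 0.67, "dy": -1, "dz": 0, "twist": 0, "fingers": 85}])

```text
clock: 1.03
ee_pos: [0.38, -0.3487, 0.2315]
tcp_rot: [1.0, 0.004, 0.001, -0.001]
contact_force: [0.8, 1.0, 0.2]
width: 0.993
gripper_force: 0.0
```

Call:
play_rows(plan=[{"dx": 0.15, "dy": -0.3, "dz": 0, "twist": 0, "fingers": 85}, {"dx": 0.3, "dy": -0.6, "dz": 0, "twist": 0, "fingers": 85}, {"dx": 0.33, "dy": -1, "dz": 0, "twist": 0, "fingers": 85}, {"dx": 0.33, "dy": -1, "dz": 0, "twist": 0, "fingers": 85}, {"dx": 0.33, "dy": -1, "dz": 0, "twist": 0, "fingers": 85}])

```text
clock: 1.45
ee_pos: [0.4274, -0.1969, 0.2317]
tcp_rot: [1.0, 0.006, 0.001, -0.001]
contact_force: [-0.4, 0.3, -0.9]
width: 0.994
gripper_force: 0.0
```

```bash
python3 - <<'E'
from h import *
s=bot.read_state(); print(s['clock'],s['ee_pos'],R.from_quat(s['tcp_rot']).as_matrix().round(3).tolist(),s['contact_force'])
f,C=grab('wrist','pics/w2.png'); print(proj([[.434,-.2455,.011],[.449,-.031,.024],[.547,-.106,.156]],C))
E
```

```text
1.45 [ 0.4273553  -0.19685185  0.23166789] [[1.0, 0.011, 0.001], [0.011, -1.0, 0.002], [0.001, -0.002, -1.0]] [-0.38680966  0.2592684  -0.94656398]
[[327.1328278  158.50847837]
 [101.28192236 142.44482402]
 [104.13906922  -3.47326416]]
```

View pics/w2.png

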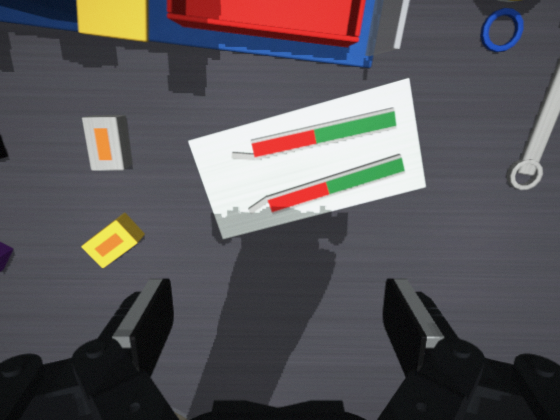

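The wrist picture shows the witness bar at (104,144) with its stripe running up and down the picture, and the yellow look-alike at (112,242). The gauge is at (190–425, 80–238) with its mouth to the left and the red-to-green change at about (320,163).

```bash
cat >> h.py <<'E'
def rect(c,z,C):
    P=pix2plane(c.reshape(-1,2),z,C)[:,:2]; return cv2.minAreaRect((P*1000).astype(np.float32))
E
python3 - <<'E'
from h import *
f=cv2.imread('pics/w2.png')[:,:,::-1].copy(); C=cam('wrist')
roi=(170,70,430,240)
reds=blobs(f,(0,150,100),(8,255,255),80,roi); gr=blobs(f,(50,100,60),(85,255,255),80,roi)
r=[];g=[]
for a,u,v,c in reds: r.append(pix2plane([(u,v)],.011,C)[0][:2]); print('red',a,r[-1],rect(c,.011,C))
for a,u,v,c in gr: g.append(pix2plane([(u,v)],.011,C)[0][:2]); print('gr',a,g[-1],rect(c,.011,C))
for a,u,v,c in blobs(f,(0,0,150),(180,40,255),2000,roi): print('plate',rect(c,.004,C))
for a,u,v,c in blobs(f,(0,0,110),(180,30,255),300,(70,100,135,175)): print('bar',a,rect(c,.024,C), pix2plane(cv2.approxPolyDP(c,4,True).reshape(-1,2),.024,C)[:,:2].round(4).tolist())
for a,u,v,c in blobs(f,(3,120,150),(20,255,255),100,(70,100,135,175)): print('stripe',a,rect(c,.024,C))
r=np.mean(r[:2],0);g=np.mean(g[:2],0);d=(g-r);print(np.linalg.norm(d),d/np.linalg.norm(d),'org',r+39*d/70,'ang',np.arctan2(d[1],d[0]))
E
```

```text
red 758.5 [ 0.44773721 -0.20680491] ((447.56573486328125, -206.4390869140625), (13.01583480834961, 61.19654083251953), 13.140974044799805)
red 660.0 [ 0.39304546 -0.22246908] ((392.8702392578125, -222.1824951171875), (13.148423194885254, 61.14264678955078), 18.906295776367188)
gr 1010.0 [ 0.46375679 -0.27503219] ((463.53021240234375, -274.5644836425781), (13.126998901367188, 76.58815002441406), 13.232843399047852)
gr 884.0 [ 0.41579115 -0.28892256] ((415.4939880371094, -288.41192626953125), (13.181291580200195, 76.52168273925781), 18.871295928955078)
plate ((425.541015625, -232.4120635986328), (111.14033508300781, 220.9034423828125), 15.975210189819336)
bar 1774.0 ((447.0290222167969, -36.7579460144043), (49.755863189697266, 32.1671028137207), 0.8204483985900879) [[0.4717, -0.0214], [0.422, -0.0218], [0.4224, -0.0514], [0.4712, -0.0522]]
stripe 351.5 ((447.4284973144531, -36.38904571533203), (29.075471878051758, 11.450345993041992), 0.8004435300827026)
0.07007434445744833 [ 0.27660109 -0.96098483] org [ 0.43119023 -0.25215521] ang -1.2905409287615979
```

```bash
cat > gm.py <<'E'
from h import *
def measure(f,C,roi=(170,60,450,240),broi=(60,90,145,185)):
    r=[pix2plane([(u,v)],.011,C)[0][:2] for a,u,v,c in blobs(f,(0,150,100),(8,255,255),80,roi)[:2]]
    g=[pix2plane([(u,v)],.011,C)[0][:2] for a,u,v,c in blobs(f,(50,100,60),(85,255,255),80,roi)[:2]]
    r=np.mean(r,0);g=np.mean(g,0);d=(g-r);print(np.linalg.norm(d),d/np.linalg.norm(d),'org',r+39*d/70,'ang',np.arctan2(d[1],d[0]))
    for a,u,v,c in blobs(f,(0,0,110),(180,30,255),300,broi): print('bar',a,rect(c,.024,C))
    for a,u,v,c in blobs(f,(3,120,150),(20,255,255),100,broi): print('stripe',a,rect(c,.024,C))
E
python3 - <<'E'
from gm import *
grab('side')
s=bot.read_state(); print(s['clock'],s['ee_pos'],abs(s['qd']).max())
f,C=grab('wrist','pics/w3.png'); measure(f,C)
E
```

```text
1.55 [ 0.42566264 -0.20347731  0.23153754] 0.051517147234149525
0.07013607447626487 [ 0.27997846 -0.96000628] org [ 0.43230455 -0.24762915] ang -1.287024655660414
bar 1769.0 ((447.6867980957031, -32.062255859375), (49.83659362792969, 32.054847717285156), 1.1391888856887817)
stripe 354.5 ((447.2596435546875, -31.695117950439453), (29.126949310302734, 11.757259368896484), 1.6403578519821167)
```

Call:
play_rows(plan=[{"dx": 0.15, "dy": -0.2, "dz": 0, "twist": -0.12, "fingers": 85}, {"dx": 0.15, "dy": -0.4, "dz": 0, "twist": -0.24, "fingers": 85}, {"dx": 0.15, "dy": -0.6, "dz": 0, "twist": -0.36, "fingers": 85}, {"dx": 0.15, "dy": -0.8, "dz": 0, "twist": -0.48, "fingers": 85}, {"dx": 0.15, "dy": -1, "dz": 0, "twist": -0.6, "fingers": 85}, {"dx": 0.15, "dy": -1, "dz": 0, "twist": -0.72, "fingers": 85}, {"dx": 0.15, "dy": -1, "dz": 0, "twist": -0.84, "fingers": 85}, {"dx": 0.15, "dy": -1, "dz": 0, "twist": -0.94, "fingers": 85}])

```text
clock: 2.27
ee_pos: [0.4478, -0.0561, 0.2313]
tcp_rot: [0.88, 0.475, -0.0, 0.0]
contact_force: [-0.3, 0.3, 0.1]
width: 0.999
gripper_force: 0.0
```

Call:
play_rows(plan=[{"dx": 0, "dy": 0, "dz": 0, "twist": -0.12, "fingers": 85}, {"dx": 0, "dy": 0, "dz": 0, "twist": -0.24, "fingers": 85}, {"dx": 0, "dy": 0, "dz": 0, "twist": -0.36, "fingers": 85}, {"dx": 0, "dy": 0, "dz": 0, "twist": -0.48, "fingers": 85}, {"dx": 0, "dy": 0, "dz": 0, "twist": -0.57, "fingers": 85}, {"dx": 0, "dy": 0, "dz": 0, "twist": -0.57, "fingers": 85}, {"dx": 0, "dy": 0, "dz": 0, "twist": -0.57, "fingers": 85}])

```text
clock: 2.85
ee_pos: [0.4478, -0.0562, 0.2312]
tcp_rot: [0.705, 0.709, -0.0, -0.0]
contact_force: [0.2, -0.4, 0.2]
width: 0.994
gripper_force: 0.0
```

```bash
cat >> h.py <<'E'
def st():
    s=bot.read_state(); Rm=R.from_quat(s['tcp_rot']).as_matrix()
    print('t',round(s['clock'],2),'ee',s['ee_pos'].round(4),'yaw',round(np.degrees(np.arctan2(Rm[1,0],Rm[0,0])),2),'F',s['contact_force'].round(1),'w',round(s['width']*85.4,1),'grip',round(float(s['gripper_force']),1),'qd',round(float(abs(s['qd']).max()),3)); return s
E
python3 - <<'E'
from gm import *
s=st(); print('bar shift',move([.4475,-.032,.004],s))
f,C=grab('wrist','pics/w4.png'); print(proj([.4475,-.032,.024],C))
for a,u,v,c in blobs(f,(3,120,150),(20,255,255),100)[:4]: print('stripe',a,u,v,rect(c,.024,C))
E
```

```text
t 2.85 ee [ 0.4478 -0.0562  0.2312] yaw 90.3 F [ 0.2 -0.4  0.2] w 84.9 grip 0.0 qd 0.029
bar shift [ 1.61118723e-01 -7.26652986e-04  1.51466579e+00]
[[279.60700207 144.05701048]]
stripe 421.0 168.47149643705464 133.36777513855898 ((344.14166259765625, -23.01685905456543), (12.9581880569458, 30.574338912963867), 37.18167495727539)
stripe 330.0 280.0 143.5 ((447.87445068359375, -31.500492095947266), (28.32493782043457, 10.329852104187012), 0.3712223470211029)
```

Call:
play_rows(plan=[{"dx": 0.16, "dy": 0, "dz": 0.2, "twist": 0, "fingers": 85}, {"dx": 0.16, "dy": 0, "dz": 0.4, "twist": 0, "fingers": 85}, {"dx": 0.16, "dy": 0, "dz": 0.6, "twist": 0, "fingers": 85}, {"dx": 0.16, "dy": 0, "dz": 0.8, "twist": 0, "fingers": 85}, {"dx": 0.16, "dy": 0, "dz": 1, "twist": 0, "fingers": 85}, {"dx": 0.16, "dy": 0, "dz": 1, "twist": 0, "fingers": 85}])

```text
clock: 3.4
ee_pos: [0.4437, -0.0311, 0.0764]
tcp_rot: [0.704, 0.71, -0.003, -0.004]
contact_force: [-2.2, 0.0, -0.3]
width: 0.993
gripper_force: 0.0
```

Call:
play_rows(plan=[{"dx": 0, "dy": 0, "dz": 0.15, "twist": 0, "fingers": 85}, {"dx": 0, "dy": 0, "dz": 0.3, "twist": 0, "fingers": 85}, {"dx": 0, "dy": 0, "dz": 0.4, "twist": 0, "fingers": 85}, {"dx": 0, "dy": 0, "dz": 0.5, "twist": 0, "fingers": 85}, {"dx": 0, "dy": 0, "dz": 0.51, "twist": 0, "fingers": 85}, {"dx": 0, "dy": 0, "dz": 0.51, "twist": 0, "fingers": 85}])

```text
clock: 3.9
ee_pos: [0.4477, -0.031, 0.0054]
tcp_rot: [0.704, 0.71, -0.0, -0.0]
contact_force: [-0.1, -0.3, 0.5]
width: 0.996
gripper_force: 0.0
```

Call:
play_rows(plan=[{"dx": 0, "dy": 0, "dz": 0, "twist": 0, "fingers": 40}, {"dx": 0, "dy": 0, "dz": 0, "twist": 0, "fingers": 30}, {"dx": 0, "dy": 0, "dz": 0, "twist": 0, "fingers": 30}, {"dx": 0, "dy": 0, "dz": 0, "twist": 0, "fingers": 30}, {"dx": 0, "dy": 0, "dz": 0, "twist": 0, "fingers": 30}, {"dx": 0, "dy": 0, "dz": 0, "twist": 0, "fingers": 30}])

```text
clock: 4.4
ee_pos: [0.4488, -0.0308, 0.0065]
tcp_rot: [0.703, 0.711, 0.001, 0.001]
contact_force: [-1.4, -0.4, 9.2]
width: 0.573
gripper_force: 61.9
```

```bash
python3 - <<'E'
from h import *
st()
E
```

```text
t 4.4 ee [ 0.4488 -0.0308  0.0065] yaw 90.61 F [-1.4 -0.4  9.2] w 49.0 grip 61.9 qd 0.001
```

Call:
play_rows(plan=[{"dx": 0, "dy": 0, "dz": -0.2, "twist": 0, "fingers": 30}, {"dx": 0, "dy": 0, "dz": -0.4, "twist": 0.1, "fingers": 30}, {"dx": -0.2, "dy": -0.1, "dz": -0.4, "twist": 0.2, "fingers": 30}, {"dx": -0.4, "dy": -0.2, "dz": -0.4, "twist": 0.3, "fingers": 30}, {"dx": -0.6, "dy": -0.2, "dz": -0.4, "twist": 0.4, "fingers": 30}, {"dx": -0.8, "dy": -0.2, "dz": -0.4, "twist": 0.5, "fingers": 30}, {"dx": -1, "dy": -0.2, "dz": -0.4, "twist": 0.6, "fingers": 30}, {"dx": -1, "dy": -0.2, "dz": -0.4, "twist": 0.7, "fingers": 30}])

```text
clock: 5.07
ee_pos: [0.4183, -0.1877, 0.0655]
tcp_rot: [0.914, 0.406, -0.0, 0.002]
contact_force: [-1.0, 0.1, -0.9]
width: 0.571
gripper_force: 64.6
```

Call:
play_rows(plan=[{"dx": 0, "dy": 0, "dz": 0, "twist": 0.1, "fingers": 30}, {"dx": 0, "dy": 0, "dz": 0, "twist": 0.2, "fingers": 30}, {"dx": 0, "dy": 0, "dz": 0, "twist": 0.3, "fingers": 30}, {"dx": 0, "dy": 0, "dz": 0, "twist": 0.4, "fingers": 30}, {"dx": 0, "dy": 0, "dz": 0, "twist": 0.5, "fingers": 30}, {"dx": 0, "dy": 0, "dz": 0, "twist": 0.54, "fingers": 30}, {"dx": 0, "dy": 0, "dz": 0, "twist": 0.54, "fingers": 30}, {"dx": 0, "dy": 0, "dz": 0, "twist": 0.54, "fingers": 30}])

```text
clock: 5.73
ee_pos: [0.4191, -0.1809, 0.0651]
tcp_rot: [0.99, 0.142, 0.0, 0.0]
contact_force: [-0.2, 0.0, -2.9]
width: 0.569
gripper_force: 64.6
```

```bash
python3 - <<'E'
from h import *
s=st(); print('shift',move([.4169,-.1908,.012],s))
f,C=grab('wrist','pics/w5.png')
E
```

```text
t 5.73 ee [ 0.4191 -0.1809  0.0651] yaw 16.34 F [-0.2  0.  -2.9] w 48.6 grip 64.6 qd 0.012
shift [-0.03295657  0.0593642   0.35385463]
```

View pics/w5.png

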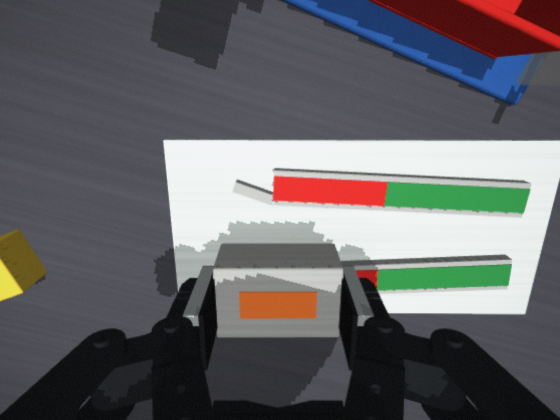

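The bar is held squarely with its stripe at (278,305). The upper rail's red-to-green change is at (386,193). Next I check the lateral alignment from this view.

```bash
python3 - <<'E'
from h import *
s=st(); f,C=grab('wrist')
roi=(150,165,545,215)
r=[pix2plane([(u,v)],.011,C)[0][:2] for a,u,v,c in blobs(f,(0,150,100),(8,255,255),80,roi)[:1]][0]
g=[pix2plane([(u,v)],.011,C)[0][:2] for a,u,v,c in blobs(f,(50,100,60),(85,255,255),80,roi)[:1]][0]
d=(g-r)/np.linalg.norm(g-r); print(np.linalg.norm(g-r))
a=np.arctan2(d[1],d[0])+.05; X=np.array([np.cos(a),np.sin(a)]);Y=np.array([-X[1],X[0]])
org=r+.039*X-.02845*Y; print('org',org,'ang',a,'want yaw',np.degrees(a)+90)
c=max(blobs(f,(3,120,150),(20,255,255),100,(200,270,360,340)),key=lambda t:t[0])
b=rect(c[3],.0826,C); print('stripe',b)
bb=np.array(b[0])/1000; print('bar-ee',bb-s['ee_pos'][:2],'bar in gauge',(bb-org)@X,(bb-org)@Y)
T=org-.058*X-(bb-s['ee_pos'][:2]); print('shift',move([*T,.0115],s))
E
```

```text
t 5.78 ee [ 0.4191 -0.1809  0.065 ] yaw 16.34 F [-0.3  0.2 -3.1] w 48.4 grip 64.6 qd 0.003
0.0703248724781434
org [ 0.43251289 -0.2470025 ] ang -1.2870831431127283 want yaw 16.255568017208134
stripe ((416.8662109375, -181.4969024658203), (11.789369583129883, 29.939687728881836), 16.445531845092773)
bar-ee [-0.00222779 -0.00057907] bar in gauge -0.06726671305074956 0.003315309176405329
shift [-0.02224275  0.06175187  0.3566578 ]
```

Call:
play_rows(plan=[{"dx": -0.02, "dy": 0.06, "dz": 0.1, "twist": 0, "fingers": 30}, {"dx": -0.02, "dy": 0.06, "dz": 0.2, "twist": 0, "fingers": 30}, {"dx": -0.02, "dy": 0.06, "dz": 0.3, "twist": 0, "fingers": 30}, {"dx": -0.02, "dy": 0.06, "dz": 0.34, "twist": 0, "fingers": 30}, {"dx": -0.02, "dy": 0.06, "dz": 0.355, "twist": 0, "fingers": 30}, {"dx": -0.02, "dy": 0.06, "dz": 0.355, "twist": 0, "fingers": 30}, {"dx": -0.02, "dy": 0.06, "dz": 0.355, "twist": 0, "fingers": 30}])

```text
clock: 6.42
ee_pos: [0.4193, -0.1905, 0.0122]
tcp_rot: [0.99, 0.141, 0.0, 0.0]
contact_force: [0.4, -0.1, -2.5]
width: 0.565
gripper_force: 64.6
```

Call:
play_rows(plan=[{"dx": 0, "dy": 0, "dz": 0, "twist": 0, "fingers": 60}, {"dx": 0, "dy": 0, "dz": 0, "twist": 0, "fingers": 70}, {"dx": 0, "dy": 0, "dz": 0, "twist": 0, "fingers": 70}, {"dx": 0, "dy": 0, "dz": -0.1, "twist": 0, "fingers": 70}, {"dx": 0, "dy": 0, "dz": -0.3, "twist": 0, "fingers": 70}, {"dx": 0, "dy": 0, "dz": -0.5, "twist": 0, "fingers": 70}, {"dx": 0, "dy": 0, "dz": -0.5, "twist": 0, "fingers": 70}, {"dx": 0, "dy": 0, "dz": -0.5, "twist": 0, "fingers": 70}])

```text
clock: 7.08
ee_pos: [0.4204, -0.1912, 0.0887]
tcp_rot: [0.99, 0.141, 0.002, 0.001]
contact_force: [-0.6, -0.4, -0.3]
width: 0.818
gripper_force: 0.0
```

```bash
cat >> gm.py <<'E'
G=np.array([.4325,-.247]); A=-1.287; GX=np.array([np.cos(A),np.sin(A)]); GY=np.array([-GX[1],GX[0]])
def ing(p): p=np.array(p[:2])-G; return (p@GX).round(4),(p@GY).round(4)
def gw(x,y=0): return G+x*GX+y*GY
def stripe(f,C,z,roi=None):
    for a,u,v,c in blobs(f,(3,120,150),(20,255,255),100,roi)[:3]:
        b=rect(c,z,C); print('stripe',round(u),round(v),b,'gauge',ing(np.array(b[0])/1000))
E
python3 - <<'E'
from gm import *
s=st(); f,C=grab('wrist','pics/w6.png'); stripe(f,C,.028)
print('behind shift',move([*gw(-.105),.08],s))
E
```

```text
t 7.08 ee [ 0.4204 -0.1912  0.0887] yaw 16.23 F [-0.6 -0.4 -0.3] w 69.9 grip 0.0 qd 0.046
stripe 276 230 ((416.9256591796875, -190.9951629638672), (11.492673873901367, 29.166030883789062), 16.23801612854004) gauge (np.float64(-0.0581), np.float64(0.0007))
behind shift [-0.02742214 -0.32050962  0.057116  ]
```

Call:
play_rows(plan=[{"dx": -0.02, "dy": -0.2, "dz": 0, "twist": 0, "fingers": 0}, {"dx": -0.02, "dy": -0.32, "dz": 0, "twist": 0, "fingers": 0}, {"dx": -0.02, "dy": -0.32, "dz": 0, "twist": 0, "fingers": 0}, {"dx": -0.02, "dy": -0.32, "dz": 0, "twist": 0, "fingers": 0}, {"dx": -0.02, "dy": -0.32, "dz": 0.2, "twist": 0, "fingers": 0}, {"dx": -0.02, "dy": -0.32, "dz": 0.4, "twist": 0, "fingers": 0}, {"dx": -0.02, "dy": -0.32, "dz": 0.53, "twist": 0, "fingers": 0}, {"dx": -0.02, "dy": -0.32, "dz": 0.53, "twist": 0, "fingers": 0}])

```text
clock: 7.8
ee_pos: [0.4027, -0.1461, 0.0053]
tcp_rot: [0.99, 0.141, -0.0, -0.0]
contact_force: [0.5, -0.2, 0.6]
width: -0.001
gripper_force: 0.0
```

```bash
python3 - <<'E'
from gm import *
s=st(); print(ing(s['ee_pos'])); f,C=grab('wrist','pics/w7.png'); stripe(f,C,.028)
s=st(); print(ing(s['ee_pos']))
E
```

```text
t 7.8 ee [ 0.4027 -0.1461  0.0053] yaw 16.18 F [ 0.5 -0.2  0.6] w -0.1 grip 0.0 qd 0.059
(np.float64(-0.1052), np.float64(-0.0004))
stripe 405 304 ((417.3555603027344, -191.13687133789062), (11.712423324584961, 30.01617431640625), 16.48220443725586) gauge (np.float64(-0.0579), np.float64(0.0011))
t 7.85 ee [ 0.4024 -0.146   0.0058] yaw 16.18 F [ 0.1 -0.  -0.3] w -0.2 grip 0.0 qd 0.024
(np.float64(-0.1054), np.float64(-0.0006))
```

Call:
play_rows(plan=[{"dx": 0, "dy": 0.04, "dz": -0.02, "twist": 0, "fingers": 0}, {"dx": 0, "dy": 0.08, "dz": -0.02, "twist": 0, "fingers": 0}, {"dx": 0, "dy": 0.12, "dz": -0.02, "twist": 0, "fingers": 0}, {"dx": 0, "dy": 0.16, "dz": -0.02, "twist": 0, "fingers": 0}, {"dx": 0, "dy": 0.2, "dz": -0.02, "twist": 0, "fingers": 0}, {"dx": 0, "dy": 0.24, "dz": -0.02, "twist": 0, "fingers": 0}, {"dx": 0, "dy": 0.28, "dz": -0.02, "twist": 0, "fingers": 0}, {"dx": 0, "dy": 0.28, "dz": -0.02, "twist": 0, "fingers": 0}])

```text
clock: 8.52
ee_pos: [0.4146, -0.1871, 0.0102]
tcp_rot: [0.99, 0.14, 0.0, 0.0]
contact_force: [-0.1, -0.3, -0.2]
width: -0.003
gripper_force: 0.0
```

```bash
python3 - <<'E'
from gm import *
s=st(); print(ing(s['ee_pos'])); f,C=grab('wrist'); stripe(f,C,.028)
E
```

```text
t 8.52 ee [ 0.4146 -0.1871  0.0102] yaw 16.15 F [-0.1 -0.3 -0.2] w -0.3 grip 0.0 qd 0.023
(np.float64(-0.0625), np.float64(-0.0004))
stripe 379 297 ((426.6489562988281, -224.0314483642578), (12.011282920837402, 30.061315536499023), 16.3664608001709) gauge (np.float64(-0.0237), np.float64(0.0008))
```

Call:
play_rows(plan=[{"dx": 0, "dy": 0.015, "dz": 0, "twist": 0, "fingers": 0}, {"dx": 0, "dy": 0.03, "dz": 0, "twist": 0, "fingers": 0}, {"dx": 0, "dy": 0.045, "dz": 0, "twist": 0, "fingers": 0}, {"dx": 0, "dy": 0.06, "dz": 0, "twist": 0, "fingers": 0}, {"dx": 0, "dy": 0.07, "dz": 0, "twist": 0, "fingers": 0}, {"dx": 0, "dy": 0.08, "dz": 0, "twist": 0, "fingers": 0}, {"dx": 0, "dy": 0.08, "dz": 0, "twist": 0, "fingers": 0}])

```text
clock: 9.15
ee_pos: [0.4176, -0.1974, 0.0101]
tcp_rot: [0.99, 0.141, 0.0, 0.0]
contact_force: [-1.2, 1.6, 0.3]
width: -0.001
gripper_force: 0.9
```

Call:
play_rows(plan=[{"dx": 0, "dy": 0.01, "dz": 0, "twist": 0, "fingers": 0}, {"dx": 0, "dy": 0.02, "dz": 0, "twist": 0, "fingers": 0}, {"dx": 0, "dy": 0.02, "dz": 0, "twist": 0, "fingers": 0}])

```text
clock: 9.4
ee_pos: [0.4185, -0.2003, 0.0101]
tcp_rot: [0.99, 0.141, 0.0, 0.0]
contact_force: [-1.4, 1.8, 0.4]
width: -0.001
gripper_force: 1.1
```

```bash
python3 - <<'E'
from gm import *
s=st(); print(ing(s['ee_pos'])); f,C=grab('wrist'); stripe(f,C,.028)
E
```

```text
t 9.4 ee [ 0.4185 -0.2003  0.0101] yaw 16.22 F [-1.4  1.8  0.4] w -0.1 grip 1.1 qd 0.006
(np.float64(-0.0487), np.float64(-0.0004))
stripe 378 298 ((430.23333740234375, -237.23133850097656), (12.211711883544922, 30.059776306152344), 14.889466285705566) gauge (np.float64(-0.01), np.float64(0.0006))
```

Call:
play_rows(plan=[{"dx": 0, "dy": 0.005, "dz": 0, "twist": 0, "fingers": 0}, {"dx": 0, "dy": 0.01, "dz": 0, "twist": 0, "fingers": 0}, {"dx": 0, "dy": 0.015, "dz": 0, "twist": 0, "fingers": 0}, {"dx": 0, "dy": 0.02, "dz": 0, "twist": 0, "fingers": 0}, {"dx": 0, "dy": 0.02, "dz": 0, "twist": 0, "fingers": 0}])

```text
clock: 9.87
ee_pos: [0.4191, -0.2025, 0.01]
tcp_rot: [0.99, 0.141, -0.0, -0.0]
contact_force: [-2.5, 4.0, 2.1]
width: -0.001
gripper_force: 2.3
```

Call:
play_rows(plan=[{"dx": 0, "dy": 0.005, "dz": 0, "twist": 0, "fingers": 0}, {"dx": 0, "dy": 0.01, "dz": 0, "twist": 0, "fingers": 0}, {"dx": 0, "dy": 0.01, "dz": 0, "twist": 0, "fingers": 0}])

```text
clock: 10.12
ee_pos: [0.4193, -0.2032, 0.01]
tcp_rot: [0.99, 0.142, -0.0, -0.001]
contact_force: [-3.8, 6.7, 6.3]
width: -0.003
gripper_force: 3.9
```

Call:
play_rows(plan=[{"dx": 0, "dy": 0.005, "dz": 0, "twist": 0, "fingers": 0}, {"dx": 0, "dy": 0.01, "dz": 0, "twist": 0, "fingers": 0}, {"dx": 0, "dy": 0.01, "dz": 0, "twist": 0, "fingers": 0}, {"dx": 0, "dy": 0.01, "dz": 0, "twist": 0, "fingers": 0}])

```text
clock: 10.45
ee_pos: [0.4194, -0.2037, 0.0099]
tcp_rot: [0.99, 0.142, -0.001, -0.001]
contact_force: [-4.3, 10.0, 7.9]
width: 0.005
gripper_force: 5.7
```

```bash
python3 - <<'E'
from gm import *
s=st(); print(ing(s['ee_pos'])); f,C=grab('wrist','pics/w8.png'); stripe(f,C,.028)
E
```

```text
t 10.45 ee [ 0.4194 -0.2037  0.0099] yaw 16.31 F [-4.3 10.   7.9] w 0.4 grip 5.7 qd 0.002
(np.float64(-0.0452), np.float64(-0.0004))
stripe 377 299 ((431.12603759765625, -240.43324279785156), (12.181522369384766, 30.090415954589844), 15.067342758178711) gauge (np.float64(-0.0067), np.float64(0.0005))
```

View pics/w8.png

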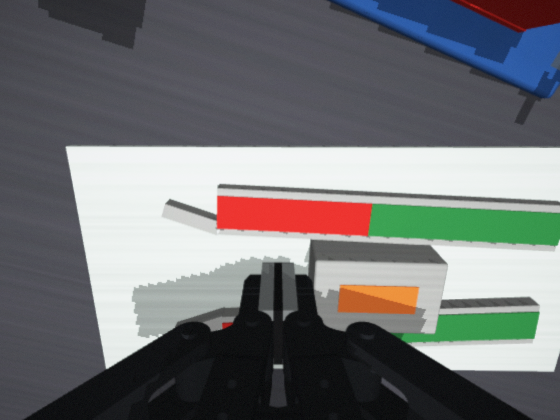

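The bar wedged at gauge x ≈ -7 mm, so its front end is at about +18 mm, well inside the green part and past the colour change at (371,220). The batch goes into the green bin, which is at the tray's left (+y) end. I'll back off and check that the bar lies flat.

Call:
play_rows(plan=[{"dx": 0, "dy": -0.03, "dz": 0, "twist": 0, "fingers": 0}, {"dx": 0, "dy": -0.08, "dz": 0, "twist": 0, "fingers": 0}, {"dx": 0, "dy": -0.1, "dz": -0.2, "twist": 0, "fingers": 0}, {"dx": 0, "dy": -0.2, "dz": -0.45, "twist": 0, "fingers": 30}, {"dx": 0, "dy": -0.3, "dz": -0.7, "twist": 0.1, "fingers": 60}, {"dx": 0, "dy": -0.3, "dz": -1, "twist": 0.2, "fingers": 60}, {"dx": 0, "dy": -0.3, "dz": -1, "twist": 0.27, "fingers": 60}, {"dx": 0, "dy": -0.3, "dz": -1, "twist": 0.27, "fingers": 60}])

```text
clock: 11.17
ee_pos: [0.4097, -0.1632, 0.1635]
tcp_rot: [1.0, -0.002, 0.004, 0.002]
contact_force: [-0.1, 0.5, 0.5]
width: 0.695
gripper_force: 0.0
```

```bash
python3 - <<'E'
from gm import *
s=st(); f,C=grab('wrist'); stripe(f,C,.028,(250,100,560,420))
s=st(); f,C=grab('wrist','pics/w9.png'); stripe(f,C,.028,(250,100,560,420))
E
```

```text
t 11.17 ee [ 0.4097 -0.1632  0.1635] yaw -0.19 F [-0.1  0.5  0.5] w 59.4 grip 0.0 qd 0.142
stripe 378 162 ((431.00225830078125, -240.18426513671875), (11.616554260253906, 29.462644577026367), 14.924711227416992) gauge (np.float64(-0.007), np.float64(0.0005))
t 11.22 ee [ 0.4084 -0.1629  0.1614] yaw 0.07 F [-0.6 -0.1  0.3] w 59.6 grip 0.0 qd 0.054
stripe 380 161 ((430.9459533691406, -240.18161010742188), (11.586009979248047, 29.516803741455078), 14.75652027130127) gauge (np.float64(-0.007), np.float64(0.0004))
```

Call:
play_rows(plan=[{"dx": 0.1, "dy": -0.2, "dz": -0.2, "twist": 0, "fingers": 60}, {"dx": 0.1, "dy": -0.4, "dz": -0.4, "twist": 0, "fingers": 60}, {"dx": 0.1, "dy": -0.6, "dz": -0.5, "twist": 0, "fingers": 60}, {"dx": 0.1, "dy": -0.8, "dz": -0.5, "twist": 0, "fingers": 60}, {"dx": 0.1, "dy": -1, "dz": -0.5, "twist": 0, "fingers": 60}, {"dx": 0.1, "dy": -1, "dz": -0.5, "twist": 0, "fingers": 60}])

```text
clock: 11.77
ee_pos: [0.4219, -0.0066, 0.234]
tcp_rot: [1.0, 0.005, -0.001, -0.001]
contact_force: [-0.3, 0.5, -0.1]
width: 0.702
gripper_force: 0.0
```

Call:
play_rows(plan=[{"dx": 0, "dy": -0.2, "dz": 0, "twist": 0, "fingers": 60}, {"dx": 0, "dy": -0.4, "dz": 0, "twist": 0, "fingers": 60}, {"dx": 0, "dy": -0.6, "dz": 0, "twist": 0, "fingers": 60}, {"dx": 0, "dy": -0.8, "dz": 0, "twist": 0, "fingers": 60}, {"dx": 0, "dy": -1, "dz": 0, "twist": 0, "fingers": 60}, {"dx": 0, "dy": -1, "dz": 0, "twist": 0, "fingers": 60}, {"dx": 0, "dy": -1, "dz": 0, "twist": 0, "fingers": 60}, {"dx": 0, "dy": -1, "dz": 0, "twist": 0, "fingers": 60}])

```text
clock: 12.43
ee_pos: [0.422, 0.1365, 0.2337]
tcp_rot: [1.0, 0.001, -0.001, 0.0]
contact_force: [0.4, -0.6, 0.1]
width: 0.699
gripper_force: 0.0
```

```bash
python3 - <<'E'
from gm import *
s=st(); f,C=grab('wrist','pics/w10.png')
for a,u,v,c in blobs(f,(0,0,0),(180,255,60),100): print(int(a),round(u),round(v),pix2plane([(u,v)],.02,C)[0].round(4))
E
```

```text
t 12.43 ee [0.422  0.1365 0.2337] yaw 0.08 F [ 0.4 -0.6  0.1] w 59.7 grip 0.0 qd 0.019
32549 277 374 [0.1663 0.1357 0.02  ]
851 15 75 [0.5038 0.3708 0.02  ]
848 172 168 [0.4192 0.2389 0.02  ]
```

View pics/w10.png

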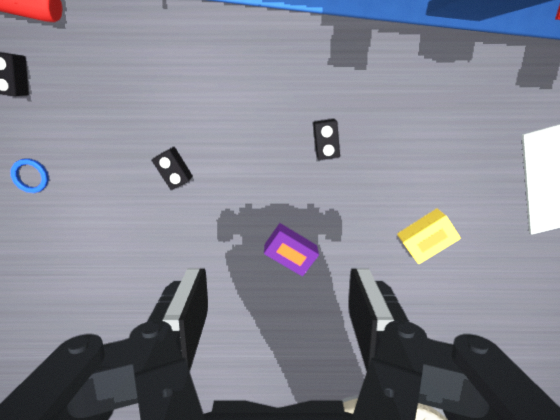

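The wrist view shows three blocks with dot pairs at (326,140), (171,168) and (12,75). I'll locate them by their dots.

```bash
cat >> gm.py <<'E'
def dots(f,C,z=.02,vmax=300):
    "pairs of bright dots ringed by black -> block centre, long-axis angle (deg)"
    P=[]
    g=cv2.cvtColor(f,cv2.COLOR_RGB2GRAY)
    for a,u,v,c in blobs(f,(0,0,170),(180,60,255),20):
        if a<400 and v<vmax and np.median(g[cv2.dilate(cv2.drawContours(np.zeros_like(g),[c],-1,255,-1),np.ones((9,9)))-cv2.dilate(cv2.drawContours(np.zeros_like(g),[c],-1,255,-1),np.ones((5,5)))>0])<70:
            P.append((u,v,*pix2plane([(u,v)],z,C)[0][:2]))
    out=[]
    for i in range(len(P)):
        for j in range(i):
            p,q=np.array(P[i]),np.array(P[j]); d=(p-q)[2:]; L=np.linalg.norm(d)
            if .009<L<.025:
                m=(p+q)/2; an=np.degrees(np.arctan2(d[1],d[0]))%180; out.append((m,an)); print('block px',m[:2].round(),'at',m[2:].round(4),'ang',an.round(1),'L',L.round(4))
    return out
E
python3 - <<'E'
from gm import *
s=st(); f,C=grab('wrist'); 
for m,an in dots(f,C): print(move([*m[2:],.006],s))
E
```

```text
t 12.48 ee [0.4222 0.136  0.234 ] yaw -0.01 F [ 0.4  0.4 -0.7] w 59.9 grip 0.0 qd 0.008
block px [ 3. 75.] at [0.5039 0.3818] ang 168.9 L 0.0181
[ 0.54717261 -1.63918437  1.51779772]
```

```bash
sed -i 's/<70:/<110:/' gm.py; python3 - <<'E'
from gm import *
f=cv2.imread('pics/w10.png')[:,:,::-1].copy(); C=cam('wrist'); s=st()
for a,u,v,c in blobs(f,(0,0,170),(180,60,255),20): print(a,u,v)
for m,an in dots(f,C): print(move([*m[2:],.006],s))
E
```

```text
t 12.53 ee [0.4223 0.136  0.2342] yaw -0.05 F [-0.6  0.8  0.4] w 59.5 grip 0.0 qd 0.007
108923.5 280.66739653671306 196.83971625345617
2916.5 229.30396022629864 21.28955940339448
257.0 211.38456549935148 36.920881971465626
235.0 426.82978723404256 413.76666666666665
184.5 30.772357723577237 175.21860885275518
114.5 390.9548762736535 55.36244541484716
95.0 382.15263157894736 323.6421052631579
93.0 173.1236559139785 323.58781362007164
71.0 189.67605633802816 3.1549295774647885
67.0 3.189054726368159 84.78358208955224
47.0 2.1702127659574466 63.641843971631204
27.0 385.25925925925924 44.84567901234568
25.5 349.80392156862746 409.81045751633985
block px [ 3. 74.] at [0.505  0.3816] ang 168.8 L 0.0181
[ 0.55174016 -1.63875642  1.52001585]
```

```bash
sed -i 's/(0,0,170),(180,60,255),20)/(0,0,205),(180,60,255),20)/' gm.py; python3 - <<'E'
from gm import *
f=cv2.imread('pics/w10.png')[:,:,::-1].copy(); C=cam('wrist'); s=st()
for m,an in dots(f,C): print(move([*m[2:],.006],s))
E
```

```text
t 12.53 ee [0.4223 0.136  0.2342] yaw -0.05 F [-0.6  0.8  0.4] w 59.5 grip 0.0 qd 0.007
block px [327. 140.] at [0.4466 0.0881] ang 7.8 L 0.0181
block px [170. 170.] at [0.4173 0.2416] ang 27.7 L 0.018
block px [ 3. 74.] at [0.5051 0.3817] ang 168.9 L 0.0178
[0.1642413  0.3180341  1.52148095]
[-0.03191502 -0.70468303  1.52131418]
[ 0.55232668 -1.6391887   1.52001477]
```

Call:
play_rows(plan=[{"dx": 0.16, "dy": 0.2, "dz": 0, "twist": -0.12, "fingers": 60}, {"dx": 0.16, "dy": 0.32, "dz": 0, "twist": -0.24, "fingers": 60}, {"dx": 0.16, "dy": 0.32, "dz": 0, "twist": -0.36, "fingers": 60}, {"dx": 0.16, "dy": 0.32, "dz": 0, "twist": -0.48, "fingers": 60}, {"dx": 0.16, "dy": 0.32, "dz": 0, "twist": -0.6, "fingers": 60}, {"dx": 0.16, "dy": 0.32, "dz": 0, "twist": -0.72, "fingers": 60}, {"dx": 0.16, "dy": 0.32, "dz": 0, "twist": -0.84, "fingers": 60}, {"dx": 0.16, "dy": 0.32, "dz": 0, "twist": -0.95, "fingers": 60}])

```text
clock: 13.2
ee_pos: [0.4464, 0.088, 0.2348]
tcp_rot: [0.878, 0.479, -0.0, 0.0]
contact_force: [-0.4, 0.6, -0.2]
width: 0.704
gripper_force: 0.0
```

Call:
play_rows(plan=[{"dx": 0, "dy": 0, "dz": 0.1, "twist": -0.12, "fingers": 60}, {"dx": 0, "dy": 0, "dz": 0.2, "twist": -0.24, "fingers": 60}, {"dx": 0, "dy": 0, "dz": 0.3, "twist": -0.36, "fingers": 60}, {"dx": 0, "dy": 0, "dz": 0.4, "twist": -0.48, "fingers": 60}, {"dx": 0, "dy": 0, "dz": 0.5, "twist": -0.6, "fingers": 60}, {"dx": 0, "dy": 0, "dz": 0.6, "twist": -0.68, "fingers": 60}, {"dx": 0, "dy": 0, "dz": 0.6, "twist": -0.68, "fingers": 60}, {"dx": 0, "dy": 0, "dz": 0.6, "twist": -0.68, "fingers": 60}])

```text
clock: 13.87
ee_pos: [0.4459, 0.0884, 0.1446]
tcp_rot: [0.659, 0.752, -0.001, -0.001]
contact_force: [0.6, 1.0, -0.3]
width: 0.703
gripper_force: 0.0
```

```bash
python3 - <<'E'
from gm import *
s=st(); f,C=grab('wrist')
for m,an in dots(f,C): print(move([*m[2:],.007],s))
E
```

```text
t 13.87 ee [0.4459 0.0884 0.1446] yaw 97.58 F [ 0.6  1.  -0.3] w 60.0 grip 0.0 qd 0.033
block px [281. 195.] at [0.4465 0.0889] ang 8.0 L 0.018
[0.00281814 0.00620025 0.91740441]
```

Call:
play_rows(plan=[{"dx": 0, "dy": 0, "dz": 0.25, "twist": 0, "fingers": 60}, {"dx": 0, "dy": 0, "dz": 0.5, "twist": 0, "fingers": 60}, {"dx": 0, "dy": 0, "dz": 0.7, "twist": 0, "fingers": 60}, {"dx": 0, "dy": 0, "dz": 0.85, "twist": 0, "fingers": 60}, {"dx": 0, "dy": 0, "dz": 0.91, "twist": 0, "fingers": 60}, {"dx": 0, "dy": 0, "dz": 0.91, "twist": 0, "fingers": 60}, {"dx": 0, "dy": 0, "dz": 0.91, "twist": 0, "fingers": 60}])

```text
clock: 14.5
ee_pos: [0.4473, 0.0897, 0.0097]
tcp_rot: [0.658, 0.753, 0.0, 0.0]
contact_force: [0.5, -0.4, 0.8]
width: 0.703
gripper_force: 0.0
```

Call:
play_rows(plan=[{"dx": 0, "dy": 0, "dz": 0, "twist": 0, "fingers": 30}, {"dx": 0, "dy": 0, "dz": 0, "twist": 0, "fingers": 20}, {"dx": 0, "dy": 0, "dz": 0, "twist": 0, "fingers": 20}, {"dx": 0, "dy": 0, "dz": 0, "twist": 0, "fingers": 20}, {"dx": 0, "dy": 0, "dz": 0, "twist": 0, "fingers": 20}, {"dx": 0, "dy": 0, "dz": 0, "twist": 0, "fingers": 20}])

```text
clock: 15.0
ee_pos: [0.448, 0.0898, 0.0107]
tcp_rot: [0.657, 0.754, 0.001, 0.001]
contact_force: [-2.6, -1.0, 10.7]
width: 0.399
gripper_force: 59.4
```

Call:
play_rows(plan=[{"dx": 0, "dy": 0, "dz": -0.25, "twist": 0, "fingers": 20}, {"dx": 0, "dy": 0, "dz": -0.5, "twist": 0, "fingers": 20}, {"dx": 0, "dy": 0, "dz": -0.75, "twist": 0, "fingers": 20}, {"dx": 0, "dy": 0, "dz": -1, "twist": 0, "fingers": 20}, {"dx": 0, "dy": 0, "dz": -1, "twist": 0, "fingers": 20}])

```text
clock: 15.42
ee_pos: [0.4506, 0.0909, 0.167]
tcp_rot: [0.657, 0.754, 0.005, 0.005]
contact_force: [1.8, 1.5, -0.2]
width: 0.398
gripper_force: 60.7
```

```bash
cat >> gm.py <<'E'
S=np.array([.631,-.024]); SY=np.array([.094,.9956]); SX=np.array([.9956,-.094])
def tw(x,y): return S+x*SX+y*SY
def int_(p): d=np.array(p[:2])-S; return (d@SX).round(4),(d@SY).round(4)
E
python3 - <<'E'
from gm import *
s=st(); print(move([*tw(0,-.04),.25],s))
E
```

```text
t 15.42 ee [0.4506 0.0909 0.167 ] yaw 97.84 F [ 1.8  1.5 -0.2] w 34.0 grip 60.7 qd 0.123
[-1.18295836  1.03330224 -0.53854698]
```

Call:
play_rows(plan=[{"dx": 0, "dy": 0, "dz": -0.25, "twist": 0.1, "fingers": 20}, {"dx": -0.1, "dy": 0.2, "dz": -0.5, "twist": 0.2, "fingers": 20}, {"dx": -0.2, "dy": 0.4, "dz": -0.54, "twist": 0.22, "fingers": 20}, {"dx": -0.3, "dy": 0.6, "dz": -0.54, "twist": 0.22, "fingers": 20}, {"dx": -0.5, "dy": 0.8, "dz": -0.54, "twist": 0.22, "fingers": 20}, {"dx": -0.6, "dy": 1, "dz": -0.54, "twist": 0.22, "fingers": 20}, {"dx": -0.6, "dy": 1, "dz": -0.54, "twist": 0.22, "fingers": 20}, {"dx": -0.6, "dy": 1, "dz": -0.54, "twist": 0.22, "fingers": 20}])

```text
clock: 16.08
ee_pos: [0.6082, 0.0195, 0.2389]
tcp_rot: [0.74, 0.672, -0.0, -0.001]
contact_force: [-1.3, 0.3, -0.0]
width: 0.395
gripper_force: 60.7
```

```bash
python3 - <<'E'
from gm import *
s=st(); print(move([*tw(0,.045),.1525],s)); f,C=grab('wrist','pics/w11.png')
print(proj([[*tw(-.055,-.12),.156],[*tw(-.055,.12),.156],[*tw(.055,-.12),.156],[*tw(-.076,-.09),.156],[*tw(-.076,.09),.156]],C).round())
for a,u,v,c in blobs(f,(22,150,100),(35,255,255),60): print('y',a,u,v,rect(c,.156,C),int_(pix2plane([(u,v)],.156,C)[0]))
E
```

```text
t 16.08 ee [0.6082 0.0195 0.2389] yaw 84.48 F [-1.3  0.3 -0. ] w 33.7 grip 60.7 qd 0.06
[0.02512583 0.17921885 0.57594046]
[[244. 408.]
 [232.  85.]
 [385. 408.]
 [215. 377.]
 [199. 138.]]
y 3152.5 198.55083267248216 139.5574411842453 ((563.2877197265625, 71.03797149658203), (36.03923416137695, 33.13844680786133), 84.2282943725586) (np.float64(-0.0763), np.float64(0.089))
y 1946.5 34.07141022347804 226.52744241801523 ((448.3221130371094, 26.041664123535156), (29.450166702270508, 31.55274772644043), 36.938377380371094) (np.float64(-0.1867), np.float64(0.0325))
y 419.0 228.8400954653938 378.9574383452665 ((556.6797485351562, -107.49823760986328), (36.670692443847656, 10.593867301940918), 84.47611999511719) (np.float64(-0.0658), np.float64(-0.0921))
```

View pics/w11.png

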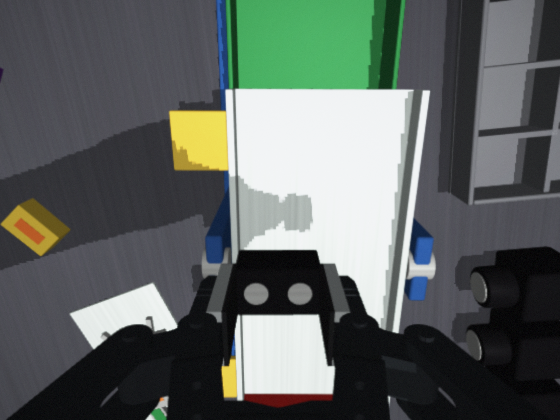

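The wrist view shows the block held over the tray, with its dots at (256–300,293). The green bin is beyond the tray's +y end, and the left pad is at (199,139) as expected.

Call:
play_rows(plan=[{"dx": 0.02, "dy": 0.18, "dz": 0.1, "twist": 0, "fingers": 20}, {"dx": 0.02, "dy": 0.18, "dz": 0.25, "twist": 0, "fingers": 20}, {"dx": 0.02, "dy": 0.18, "dz": 0.4, "twist": 0, "fingers": 20}, {"dx": 0.02, "dy": 0.18, "dz": 0.5, "twist": 0, "fingers": 20}, {"dx": 0.02, "dy": 0.18, "dz": 0.55, "twist": 0, "fingers": 20}, {"dx": 0.02, "dy": 0.18, "dz": 0.575, "twist": 0, "fingers": 20}, {"dx": 0.02, "dy": 0.18, "dz": 0.575, "twist": 0, "fingers": 20}, {"dx": 0.02, "dy": 0.18, "dz": 0.575, "twist": 0, "fingers": 20}])

```text
clock: 16.8
ee_pos: [0.6347, 0.0217, 0.155]
tcp_rot: [0.739, 0.673, 0.001, 0.001]
contact_force: [0.8, 0.6, -0.8]
width: 0.403
gripper_force: 60.7
```

Call:
play_rows(plan=[{"dx": 0, "dy": 0, "dz": 0, "twist": 0, "fingers": 45}, {"dx": 0, "dy": 0, "dz": 0, "twist": 0, "fingers": 50}, {"dx": 0, "dy": 0, "dz": 0, "twist": 0, "fingers": 50}, {"dx": 0, "dy": 0, "dz": -0.1, "twist": 0, "fingers": 50}, {"dx": 0, "dy": 0, "dz": -0.3, "twist": 0, "fingers": 50}, {"dx": 0, "dy": 0, "dz": -0.5, "twist": 0, "fingers": 50}, {"dx": 0, "dy": 0, "dz": -0.6, "twist": 0, "fingers": 50}, {"dx": 0, "dy": 0, "dz": -0.6, "twist": 0, "fingers": 50}])

```text
clock: 17.47
ee_pos: [0.6363, 0.0218, 0.2487]
tcp_rot: [0.739, 0.673, 0.003, 0.002]
contact_force: [-0.3, 0.8, 1.6]
width: 0.584
gripper_force: 0.0
```

```bash
python3 - <<'E'
from gm import *
s=st(); f,C=grab('wrist')
for m,an in dots(f,C,.160,420): print('tray',int_(m[2:]))
q=s['joint_pos']; print(q.round(2))
print('to B',move([.4173-.02,.2416,.22],s))
E
```

```text
t 17.47 ee [0.6363 0.0218 0.2487] yaw 84.63 F [-0.3  0.8  1.6] w 49.9 grip 0.0 qd 0.071
[ 0.26  0.44 -0.51  1.29  0.21  1.45 -0.32]
to B [ 1.30931202 -1.72530299  0.1795203 ]
```

Call:
play_rows(plan=[{"dx": 0.15, "dy": -0.15, "dz": -0.1, "twist": 0.12, "fingers": 50}, {"dx": 0.3, "dy": -0.3, "dz": -0.1, "twist": 0.24, "fingers": 50}, {"dx": 0.45, "dy": -0.5, "dz": -0.1, "twist": 0.36, "fingers": 50}, {"dx": 0.6, "dy": -0.7, "dz": -0.1, "twist": 0.48, "fingers": 50}, {"dx": 0.8, "dy": -0.85, "dz": 0, "twist": 0.6, "fingers": 50}, {"dx": 0.9, "dy": -1, "dz": 0, "twist": 0.72, "fingers": 50}, {"dx": 1, "dy": -1, "dz": 0.1, "twist": 0.84, "fingers": 50}, {"dx": 1, "dy": -1, "dz": 0.18, "twist": 0.94, "fingers": 50}])

```text
clock: 18.18
ee_pos: [0.497, 0.1887, 0.2156]
tcp_rot: [0.97, 0.244, 0.0, -0.001]
contact_force: [-0.2, -0.6, -0.0]
width: 0.584
gripper_force: 0.0
```

```bash
sed -i 's/def dots(f,C,z=.02,vmax=300)/def dots(f,C,z=.02,vmax=300,V=205)/; s/(0,0,205),(180,60,255),20)/(0,0,V),(180,60,255),20)/' gm.py
python3 - <<'E'
from gm import *
s=st(); f,C=grab('wrist','pics/w12.png')
for V in (205,150):
  for m,an in dots(f,C,V=V): print(move([*m[2:],.009],s))
print('nominal',move([.4173,.2416,.009],s))
f,C=grab('scene','pics/s2.png'); 
for V in(130,): 
  for m,an in dots(f,C,.16,420,V): print('tray',int_(m[2:]))
E
```

```text
t 18.18 ee [0.497  0.1887 0.2156] yaw 28.21 F [-0.2 -0.6 -0. ] w 49.9 grip 0.0 qd 1.288
block px [80. 54.] at [0.5058 0.3829] ang 171.6 L 0.018
[ 0.66262403 -1.11135335  1.37917005]
block px [80. 54.] at [0.5059 0.3829] ang 171.9 L 0.018
block px [191. 215.] at [0.4175 0.2422] ang 28.0 L 0.0181
[ 0.66312    -1.11161537  1.37917067]
[-0.2998069  -0.56334743  1.377932  ]
nominal [-0.30273115 -0.56040592  1.37792701]
```

```bash
python3 - <<'E'
from gm import *
s=st(); print('nominal',move([.4174,.2419,.009],s))
E
```

```text
t 18.28 ee [0.4972 0.1846 0.2136] yaw 28.21 F [-0.4 -0.2 -0.7] w 49.8 grip 0.0 qd 0.177
nominal [-0.28222786 -0.58728751  1.36569483]
```

Call:
play_rows(plan=[{"dx": -0.14, "dy": -0.25, "dz": 0.1, "twist": 0, "fingers": 50}, {"dx": -0.28, "dy": -0.5, "dz": 0.2, "twist": 0, "fingers": 50}, {"dx": -0.28, "dy": -0.59, "dz": 0.4, "twist": 0, "fingers": 50}, {"dx": -0.28, "dy": -0.59, "dz": 0.6, "twist": 0, "fingers": 50}, {"dx": -0.28, "dy": -0.59, "dz": 0.6, "twist": 0, "fingers": 50}, {"dx": -0.28, "dy": -0.59, "dz": 0.6, "twist": 0, "fingers": 50}, {"dx": -0.28, "dy": -0.59, "dz": 0.6, "twist": 0, "fingers": 50}])

```text
clock: 18.87
ee_pos: [0.4218, 0.2421, 0.1278]
tcp_rot: [0.97, 0.244, 0.001, -0.0]
contact_force: [0.3, -0.4, 0.4]
width: 0.589
gripper_force: 0.0
```

```bash
python3 - <<'E'
from gm import *
s=st(); f,C=grab('wrist')
for m,an in dots(f,C,V=150): print(move([*m[2:],.009],s))
E
```

```text
t 18.87 ee [0.4218 0.2421 0.1278] yaw 28.21 F [ 0.3 -0.4  0.4] w 50.3 grip 0.0 qd 0.016
block px [275. 205.] at [0.417  0.2419] ang 27.9 L 0.018
[-0.02961183 -0.01394034  0.79218565]
```

Call:
play_rows(plan=[{"dx": -0.03, "dy": -0.015, "dz": 0.2, "twist": 0, "fingers": 50}, {"dx": -0.03, "dy": -0.015, "dz": 0.4, "twist": 0, "fingers": 50}, {"dx": -0.03, "dy": -0.015, "dz": 0.6, "twist": 0, "fingers": 50}, {"dx": -0.03, "dy": -0.015, "dz": 0.75, "twist": 0, "fingers": 50}, {"dx": -0.03, "dy": -0.015, "dz": 0.79, "twist": 0, "fingers": 50}, {"dx": -0.03, "dy": -0.015, "dz": 0.79, "twist": 0, "fingers": 50}, {"dx": -0.03, "dy": -0.015, "dz": 0.79, "twist": 0, "fingers": 50}])

```text
clock: 19.5
ee_pos: [0.4167, 0.243, 0.0094]
tcp_rot: [0.97, 0.244, 0.001, -0.0]
contact_force: [0.8, 1.2, 0.3]
width: 0.587
gripper_force: 0.0
```

Call:
play_rows(plan=[{"dx": 0, "dy": 0, "dz": 0, "twist": 0, "fingers": 20}, {"dx": 0, "dy": 0, "dz": 0, "twist": 0, "fingers": 8}, {"dx": 0, "dy": 0, "dz": 0, "twist": 0, "fingers": 8}, {"dx": 0, "dy": 0, "dz": 0, "twist": 0, "fingers": 8}, {"dx": 0, "dy": 0, "dz": 0, "twist": 0, "fingers": 8}, {"dx": 0, "dy": 0, "dz": 0, "twist": 0, "fingers": 8}])

```text
clock: 20.0
ee_pos: [0.4166, 0.2432, 0.0098]
tcp_rot: [0.97, 0.244, 0.002, -0.0]
contact_force: [-0.4, -0.9, 8.9]
width: 0.238
gripper_force: 58.9
```

Call:
play_rows(plan=[{"dx": 0, "dy": 0, "dz": -0.2, "twist": 0, "fingers": 8}, {"dx": 0, "dy": 0, "dz": -0.4, "twist": 0, "fingers": 8}, {"dx": 0, "dy": 0, "dz": -0.6, "twist": 0, "fingers": 8}, {"dx": 0, "dy": 0, "dz": -0.8, "twist": 0, "fingers": 8}, {"dx": 0, "dy": 0, "dz": -1, "twist": 0, "fingers": 8}, {"dx": 0, "dy": 0, "dz": -1, "twist": 0, "fingers": 8}, {"dx": 0, "dy": 0, "dz": -1, "twist": 0, "fingers": 8}])

```text
clock: 20.58
ee_pos: [0.4165, 0.2434, 0.1604]
tcp_rot: [0.97, 0.244, 0.003, -0.0]
contact_force: [0.2, 0.3, -2.4]
width: 0.236
gripper_force: 59.4
```

```bash
python3 - <<'E'
from gm import *
s=st(); print(move([*tw(0,0),.24],s))
E
```

```text
t 20.58 ee [0.4165 0.2434 0.1604] yaw 28.23 F [ 0.2  0.3 -2.4] w 20.2 grip 59.4 qd 0.057
[ 0.41999952  2.24727283 -0.52670895]
```

Call:
play_rows(plan=[{"dx": 0, "dy": 0, "dz": -0.25, "twist": -0.12, "fingers": 8}, {"dx": 0.1, "dy": 0.2, "dz": -0.53, "twist": -0.24, "fingers": 8}, {"dx": 0.2, "dy": 0.4, "dz": -0.53, "twist": -0.36, "fingers": 8}, {"dx": 0.3, "dy": 0.6, "dz": -0.53, "twist": -0.48, "fingers": 8}, {"dx": 0.4, "dy": 0.8, "dz": -0.53, "twist": -0.6, "fingers": 8}, {"dx": 0.5, "dy": 1, "dz": -0.53, "twist": -0.72, "fingers": 8}, {"dx": 0.5, "dy": 1, "dz": -0.53, "twist": -0.84, "fingers": 8}, {"dx": 0.5, "dy": 1, "dz": -0.53, "twist": -0.94, "fingers": 8}])

```text
clock: 21.25
ee_pos: [0.5532, 0.1432, 0.2351]
tcp_rot: [0.739, 0.674, -0.001, -0.001]
contact_force: [-0.6, 1.7, -0.5]
width: 0.236
gripper_force: 59.4
```

```bash
python3 - <<'E'
from gm import *
s=st(); grab('side'); s=st(); print(move([*tw(0,0),.24],s))
E
```

```text
t 21.25 ee [0.5532 0.1432 0.2351] yaw 84.75 F [-0.6  1.7 -0.5] w 20.1 grip 59.4 qd 1.226
t 21.3 ee [0.5523 0.1446 0.2353] yaw 85.29 F [-1.1  0.3 -0.7] w 20.5 grip 59.4 qd 0.26
[-1.07714007  0.61504808 -0.03259046]
```

Call:
play_rows(plan=[{"dx": -0.2, "dy": 0.15, "dz": -0.05, "twist": 0, "fingers": 8}, {"dx": -0.4, "dy": 0.3, "dz": -0.05, "twist": 0, "fingers": 8}, {"dx": -0.6, "dy": 0.45, "dz": -0.05, "twist": 0, "fingers": 8}, {"dx": -0.8, "dy": 0.61, "dz": -0.05, "twist": 0, "fingers": 8}, {"dx": -1, "dy": 0.61, "dz": -0.05, "twist": 0, "fingers": 8}, {"dx": -1, "dy": 0.61, "dz": -0.05, "twist": 0, "fingers": 8}, {"dx": -1, "dy": 0.61, "dz": -0.05, "twist": 0, "fingers": 8}, {"dx": -1, "dy": 0.61, "dz": -0.05, "twist": 0, "fingers": 8}])

```text
clock: 21.97
ee_pos: [0.6287, -0.011, 0.2441]
tcp_rot: [0.74, 0.673, -0.0, -0.001]
contact_force: [0.1, 0.5, -0.9]
width: 0.234
gripper_force: 59.4
```

```bash
python3 - <<'E'
from gm import *
s=st(); f,C=grab('wrist'); print(move([*tw(0,0),.1515],s))
for m,an in dots(f,C,.16,420,150): print('tray',int_(m[2:]))
E
```

```text
t 21.97 ee [ 0.6287 -0.011   0.2441] yaw 84.58 F [ 0.1  0.5 -0.9] w 20.0 grip 59.4 qd 0.023
[-0.085211    0.0241179   0.61709521]
```

Call:
play_rows(plan=[{"dx": -0.085, "dy": 0.02, "dz": 0.1, "twist": 0, "fingers": 8}, {"dx": -0.085, "dy": 0.02, "dz": 0.25, "twist": 0, "fingers": 8}, {"dx": -0.085, "dy": 0.02, "dz": 0.4, "twist": 0, "fingers": 8}, {"dx": -0.085, "dy": 0.02, "dz": 0.52, "twist": 0, "fingers": 8}, {"dx": -0.085, "dy": 0.02, "dz": 0.59, "twist": 0, "fingers": 8}, {"dx": -0.085, "dy": 0.02, "dz": 0.62, "twist": 0, "fingers": 8}, {"dx": -0.085, "dy": 0.02, "dz": 0.62, "twist": 0, "fingers": 8}, {"dx": -0.085, "dy": 0.02, "dz": 0.62, "twist": 0, "fingers": 8}])

```text
clock: 22.68
ee_pos: [0.6316, -0.0242, 0.153]
tcp_rot: [0.739, 0.673, 0.001, 0.0]
contact_force: [0.7, 0.1, -0.7]
width: 0.239
gripper_force: 59.4
```

Call:
play_rows(plan=[{"dx": 0, "dy": 0, "dz": 0, "twist": 0, "fingers": 30}, {"dx": 0, "dy": 0, "dz": 0, "twist": 0, "fingers": 40}, {"dx": 0, "dy": 0, "dz": 0, "twist": 0, "fingers": 40}, {"dx": 0, "dy": 0, "dz": -0.1, "twist": 0, "fingers": 40}, {"dx": 0, "dy": 0, "dz": -0.3, "twist": 0, "fingers": 40}, {"dx": 0, "dy": 0, "dz": -0.5, "twist": 0, "fingers": 40}, {"dx": 0, "dy": 0, "dz": -0.6, "twist": 0, "fingers": 40}, {"dx": 0, "dy": 0, "dz": -0.6, "twist": 0, "fingers": 40}])

```text
clock: 23.35
ee_pos: [0.6331, -0.0246, 0.2473]
tcp_rot: [0.74, 0.673, 0.003, 0.003]
contact_force: [-0.5, -0.2, 0.1]
width: 0.468
gripper_force: 0.0
```

```bash
python3 - <<'E'
from gm import *
s=st(); f,C=grab('wrist','pics/w13.png')
for V in (100,120,140,180):
  for m,an in dots(f,C,.16,420,V): print(V,'tray',int_(m[2:]))
f,C=grab('side','pics/sd2.png')
for m,an in dots(f,C,.02,420,130): pass
print('to C',move([.5055,.3825,.22],s))
E
```

```text
t 23.35 ee [ 0.6331 -0.0246  0.2473] yaw 84.62 F [-0.5 -0.2  0.1] w 40.0 grip 0.0 qd 0.071
to C [ 2.62234343 -1.10292527  0.17503436]
```

View pics/w13.png

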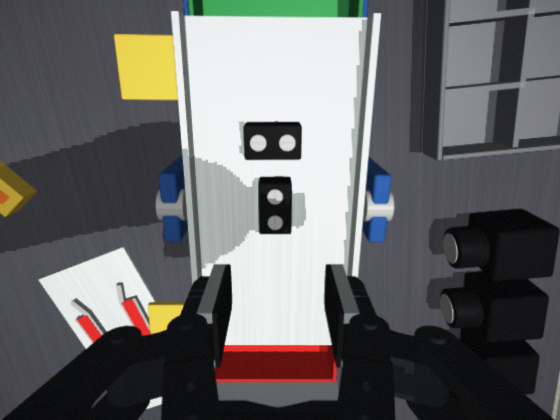

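The wrist view shows both placed blocks lying on the tray, at (272,140) and (275,205).

Call:
play_rows(plan=[{"dx": 0.2, "dy": -0.1, "dz": 0, "twist": 0.12, "fingers": 50}, {"dx": 0.4, "dy": -0.2, "dz": 0, "twist": 0.24, "fingers": 50}, {"dx": 0.6, "dy": -0.25, "dz": 0, "twist": 0.36, "fingers": 50}, {"dx": 0.8, "dy": -0.3, "dz": 0, "twist": 0.48, "fingers": 50}, {"dx": 1, "dy": -0.4, "dz": 0, "twist": 0.6, "fingers": 50}, {"dx": 1, "dy": -0.5, "dz": 0, "twist": 0.72, "fingers": 50}, {"dx": 1, "dy": -0.6, "dz": 0, "twist": 0.84, "fingers": 50}, {"dx": 1, "dy": -0.7, "dz": 0, "twist": 0.94, "fingers": 50}])

```text
clock: 24.12
ee_pos: [0.5391, 0.1348, 0.2401]
tcp_rot: [0.97, 0.241, -0.001, -0.0]
contact_force: [-0.7, -0.5, -0.8]
width: 0.587
gripper_force: 0.0
```

Call:
play_rows(plan=[{"dx": 0.1, "dy": -0.2, "dz": 0, "twist": 0.12, "fingers": 50}, {"dx": 0.2, "dy": -0.4, "dz": 0, "twist": 0.24, "fingers": 50}, {"dx": 0.3, "dy": -0.6, "dz": 0, "twist": 0.36, "fingers": 50}, {"dx": 0.4, "dy": -0.8, "dz": 0, "twist": 0.48, "fingers": 50}, {"dx": 0.5, "dy": -1, "dz": 0, "twist": 0.6, "fingers": 50}, {"dx": 0.5, "dy": -1, "dz": 0, "twist": 0.65, "fingers": 50}, {"dx": 0.5, "dy": -1, "dz": 0, "twist": 0.65, "fingers": 50}, {"dx": 0.5, "dy": -1, "dz": 0, "twist": 0.65, "fingers": 50}])

```text
clock: 24.78
ee_pos: [0.5354, 0.3013, 0.2404]
tcp_rot: [0.996, -0.093, -0.001, 0.001]
contact_force: [0.6, -0.4, -0.6]
width: 0.582
gripper_force: 0.0
```

```bash
python3 - <<'E'
from gm import *
s=st(); f,C=grab('wrist','pics/w14.png')
for m,an in dots(f,C,V=150): print(move([*m[2:],.009],s))
print('to C',move([.5055,.3825,.1],s))
E
```

```text
t 24.78 ee [0.5354 0.3013 0.2404] yaw -10.63 F [ 0.6 -0.4 -0.6] w 49.7 grip 0.0 qd 0.03
to C [-0.29454014 -0.49733448  0.93573413]
```

```bash
python3 - <<'E'
from gm import *
f=cv2.imread('pics/w14.png')[:,:,::-1].copy(); C=cam('wrist'); s=st()
print(proj([.5055,.3825,.02],C))
for a,u,v,c in blobs(f,(0,0,0),(180,255,60),200): print(int(a),round(u),round(v),pix2plane([(u,v)],.02,C)[0].round(4))
for V in (110,130,170,190,220):
  print(V)
  for m,an in dots(f,C,V=V): print(move([*m[2:],.009],s))
E
```

```text
t 24.83 ee [0.5359 0.3004 0.2408] yaw -10.71 F [ 0.1  0.3 -0.5] w 50.1 grip 0.0 qd 0.02
[[204.00831155 206.90117153]]
33154 278 374 [0.2798 0.3472 0.02  ]
580 206 201 [0.5113 0.3788 0.02  ]
110
130
170
190
block px [204. 207.] at [0.5051 0.3828] ang 172.5 L 0.0181
[-0.30274968 -0.50424788  1.54463687]
220
block px [204. 207.] at [0.5052 0.3828] ang 172.1 L 0.0181
[-0.3021936  -0.50408006  1.54463673]
```

View pics/w14.png

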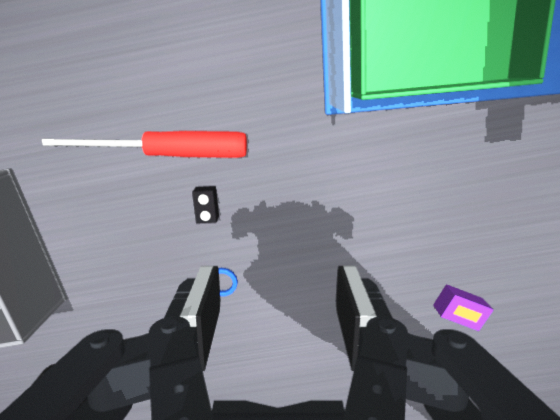

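The block is at (204,207), with the screwdriver above it at (195,145) and the ring below at (222,282). A grip across the block's width clears both.

Call:
play_rows(plan=[{"dx": -0.15, "dy": -0.25, "dz": 0.1, "twist": -0.04, "fingers": 50}, {"dx": -0.3, "dy": -0.5, "dz": 0.3, "twist": -0.04, "fingers": 50}, {"dx": -0.3, "dy": -0.5, "dz": 0.55, "twist": -0.04, "fingers": 50}, {"dx": -0.3, "dy": -0.5, "dz": 0.8, "twist": -0.04, "fingers": 50}, {"dx": -0.3, "dy": -0.5, "dz": 0.9, "twist": -0.04, "fingers": 50}, {"dx": -0.3, "dy": -0.5, "dz": 0.9, "twist": -0.04, "fingers": 50}, {"dx": -0.3, "dy": -0.5, "dz": 0.9, "twist": -0.04, "fingers": 50}])

```text
clock: 25.42
ee_pos: [0.5061, 0.3819, 0.1063]
tcp_rot: [0.997, -0.074, -0.001, 0.001]
contact_force: [0.5, 0.2, 1.1]
width: 0.586
gripper_force: 0.0
```

```bash
python3 - <<'E'
from gm import *
s=st(); f,C=grab('wrist')
for m,an in dots(f,C,V=200): print(move([*m[2:],.009],s))
print(move([.5052,.3828,.009],s))
E
```

```text
t 25.42 ee [0.5061 0.3819 0.1063] yaw -8.43 F [0.5 0.2 1.1] w 50.1 grip 0.0 qd 0.055
block px [274. 212.] at [0.5049 0.3835] ang 172.0 L 0.0178
[-0.008984   -0.01015736  0.6486828 ]
[-0.00611329 -0.00597204  0.64868776]
```

Call:
play_rows(plan=[{"dx": -0.005, "dy": -0.01, "dz": 0.2, "twist": 0, "fingers": 50}, {"dx": -0.005, "dy": -0.01, "dz": 0.4, "twist": 0, "fingers": 50}, {"dx": -0.005, "dy": -0.01, "dz": 0.55, "twist": 0, "fingers": 50}, {"dx": -0.005, "dy": -0.01, "dz": 0.64, "twist": 0, "fingers": 50}, {"dx": -0.005, "dy": -0.01, "dz": 0.65, "twist": 0, "fingers": 50}, {"dx": -0.005, "dy": -0.01, "dz": 0.65, "twist": 0, "fingers": 50}])

```text
clock: 25.97
ee_pos: [0.506, 0.3857, 0.0107]
tcp_rot: [0.997, -0.073, 0.001, -0.0]
contact_force: [1.5, 0.1, 0.4]
width: 0.591
gripper_force: 0.0
```

Call:
play_rows(plan=[{"dx": 0, "dy": 0, "dz": 0, "twist": 0, "fingers": 20}, {"dx": 0, "dy": 0, "dz": 0, "twist": 0, "fingers": 8}, {"dx": 0, "dy": 0, "dz": 0, "twist": 0, "fingers": 8}, {"dx": 0, "dy": 0, "dz": 0, "twist": 0, "fingers": 8}, {"dx": 0, "dy": 0, "dz": 0, "twist": 0, "fingers": 8}, {"dx": 0, "dy": 0, "dz": 0, "twist": 0, "fingers": 8}])

```text
clock: 26.47
ee_pos: [0.5063, 0.3866, 0.0119]
tcp_rot: [0.997, -0.073, 0.002, -0.001]
contact_force: [-0.5, -0.9, 6.6]
width: 0.234
gripper_force: 59.5
```

Call:
play_rows(plan=[{"dx": 0, "dy": 0, "dz": -0.2, "twist": 0, "fingers": 8}, {"dx": 0, "dy": 0, "dz": -0.4, "twist": 0, "fingers": 8}, {"dx": 0, "dy": 0, "dz": -0.6, "twist": 0, "fingers": 8}, {"dx": 0, "dy": 0, "dz": -0.8, "twist": 0, "fingers": 8}, {"dx": 0, "dy": 0, "dz": -1, "twist": 0, "fingers": 8}, {"dx": 0, "dy": 0, "dz": -1, "twist": 0, "fingers": 8}])

```text
clock: 26.97
ee_pos: [0.5075, 0.3882, 0.168]
tcp_rot: [0.997, -0.073, 0.005, -0.004]
contact_force: [-0.3, 1.0, -0.1]
width: 0.229
gripper_force: 58.9
```

```bash
python3 - <<'E'
from gm import *
s=st(); print(move([*tw(0,-.07),.25],s))
E
```

```text
t 26.97 ee [0.5075 0.3882 0.168 ] yaw -8.37 F [-0.3  1.  -0.1] w 19.6 grip 58.9 qd 0.089
[ 1.2433278   3.05978605 -0.56364941]
```

Call:
play_rows(plan=[{"dx": 0, "dy": 0.1, "dz": -0.25, "twist": -0.05, "fingers": 8}, {"dx": 0.1, "dy": 0.3, "dz": -0.5, "twist": -0.05, "fingers": 8}, {"dx": 0.2, "dy": 0.5, "dz": -0.6, "twist": -0.05, "fingers": 8}, {"dx": 0.3, "dy": 0.75, "dz": -0.6, "twist": -0.05, "fingers": 8}, {"dx": 0.4, "dy": 1, "dz": -0.6, "twist": -0.05, "fingers": 8}, {"dx": 0.4, "dy": 1, "dz": -0.6, "twist": -0.05, "fingers": 8}])

```text
clock: 27.47
ee_pos: [0.5468, 0.2176, 0.2507]
tcp_rot: [0.999, -0.053, 0.002, 0.002]
contact_force: [1.7, -1.3, -0.6]
width: 0.233
gripper_force: 59.0
```

Call:
play_rows(plan=[{"dx": 0.1, "dy": 0.25, "dz": 0, "twist": 0, "fingers": 8}, {"dx": 0.2, "dy": 0.5, "dz": 0, "twist": 0, "fingers": 8}, {"dx": 0.3, "dy": 0.75, "dz": 0, "twist": 0, "fingers": 8}, {"dx": 0.4, "dy": 1, "dz": 0, "twist": 0, "fingers": 8}, {"dx": 0.4, "dy": 1, "dz": 0, "twist": 0, "fingers": 8}])

```text
clock: 27.88
ee_pos: [0.5905, 0.0621, 0.2495]
tcp_rot: [0.999, -0.054, 0.001, 0.003]
contact_force: [0.6, -2.1, -0.4]
width: 0.237
gripper_force: 59.0
```

Call:
play_rows(plan=[{"dx": 0.1, "dy": 0.25, "dz": 0, "twist": 0, "fingers": 8}, {"dx": 0.2, "dy": 0.5, "dz": 0, "twist": 0, "fingers": 8}, {"dx": 0.3, "dy": 0.75, "dz": 0, "twist": 0, "fingers": 8}, {"dx": 0.4, "dy": 1, "dz": 0, "twist": 0, "fingers": 8}, {"dx": 0.4, "dy": 1, "dz": 0, "twist": 0, "fingers": 8}, {"dx": 0.4, "dy": 1, "dz": 0, "twist": 0, "fingers": 8}, {"dx": 0.4, "dy": 1, "dz": 0, "twist": 0, "fingers": 8}])

```text
clock: 28.47
ee_pos: [0.634, -0.0808, 0.2495]
tcp_rot: [0.999, -0.047, 0.0, -0.0]
contact_force: [-0.4, 1.2, 0.8]
width: 0.233
gripper_force: 59.0
```

```bash
python3 - <<'E'
from gm import *
s=st(); print(int_(s['ee_pos']),move([*tw(0,-.07),.1535],s))
E
```

```text
t 28.47 ee [ 0.634  -0.0808  0.2495] yaw -5.38 F [-0.4  1.2  0.8] w 19.9 grip 59.0 qd 0.025
(np.float64(0.0083), np.float64(-0.0563)) [-0.05539717  0.09183254  0.63963599]
```

Call:
play_rows(plan=[{"dx": -0.055, "dy": 0.09, "dz": 0.1, "twist": 0, "fingers": 8}, {"dx": -0.055, "dy": 0.09, "dz": 0.25, "twist": 0, "fingers": 8}, {"dx": -0.055, "dy": 0.09, "dz": 0.4, "twist": 0, "fingers": 8}, {"dx": -0.055, "dy": 0.09, "dz": 0.52, "twist": 0, "fingers": 8}, {"dx": -0.055, "dy": 0.09, "dz": 0.6, "twist": 0, "fingers": 8}, {"dx": -0.055, "dy": 0.09, "dz": 0.64, "twist": 0, "fingers": 8}, {"dx": -0.055, "dy": 0.09, "dz": 0.64, "twist": 0, "fingers": 8}, {"dx": -0.055, "dy": 0.09, "dz": 0.64, "twist": 0, "fingers": 8}])

```text
clock: 29.13
ee_pos: [0.6249, -0.0934, 0.1542]
tcp_rot: [0.999, -0.046, 0.001, -0.0]
contact_force: [-0.6, 0.0, 0.0]
width: 0.232
gripper_force: 59.0
```

Call:
play_rows(plan=[{"dx": 0, "dy": 0, "dz": 0, "twist": 0, "fingers": 30}, {"dx": 0, "dy": 0, "dz": 0, "twist": 0, "fingers": 34}, {"dx": 0, "dy": 0, "dz": 0, "twist": 0, "fingers": 34}, {"dx": 0, "dy": 0, "dz": -0.1, "twist": 0, "fingers": 34}, {"dx": 0, "dy": 0, "dz": -0.3, "twist": 0, "fingers": 34}, {"dx": 0, "dy": 0, "dz": -0.5, "twist": 0, "fingers": 34}, {"dx": 0, "dy": 0, "dz": -0.6, "twist": 0, "fingers": 34}, {"dx": 0, "dy": 0, "dz": -0.6, "twist": 0, "fingers": 34}])

```text
clock: 29.8
ee_pos: [0.6265, -0.0944, 0.249]
tcp_rot: [0.999, -0.047, 0.004, 0.0]
contact_force: [0.2, 0.1, 0.0]
width: 0.401
gripper_force: 0.0
```

```bash
python3 - <<'E'
from gm import *
s=st(); f,C=grab('wrist','pics/w15.png'); a,_=grab('scene'); b,_=grab('side')
cv2.imwrite('pics/m15.png',np.hstack([f[:, :400],cv2.resize(a[170:310,150:350],(400,280))[:, :],][0:1]+[np.vstack([cv2.resize(a[160:320,150:390],(390,260)),cv2.resize(b[140:270,150:330],(390,282))])[:420]])[:,:,::-1])
print('pad_left',move([*tw(-.076,.09),.2],s),'bar',ing(s['ee_pos']))
E
```

```text
t 29.8 ee [ 0.6265 -0.0944  0.249 ] yaw -5.38 F [0.2 0.1 0. ] w 34.3 grip 0.0 qd 0.071
pad_left [-0.52372198 -1.06993033  0.3219102 ] bar (np.float64(-0.0922), np.float64(0.229))
```

View pics/m15.png

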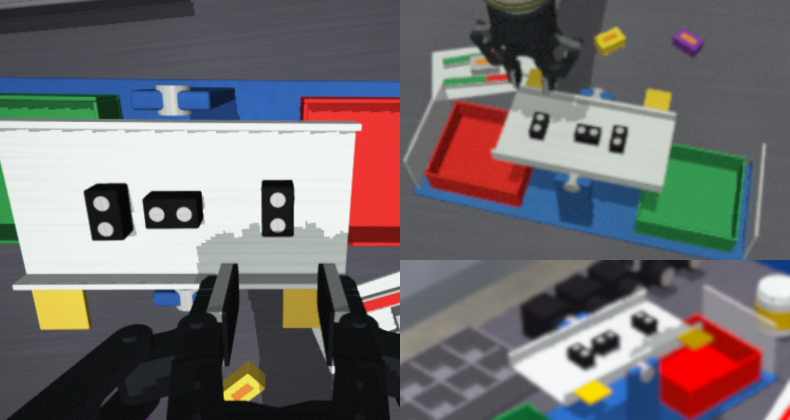

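All three blocks lie on the tray and are let go. The bar is still in the gauge. Next I push the left pad, at the green bin's end.

Call:
play_rows(plan=[{"dx": -0.1, "dy": -0.2, "dz": 0, "twist": 0, "fingers": 0}, {"dx": -0.2, "dy": -0.4, "dz": 0, "twist": 0, "fingers": 0}, {"dx": -0.4, "dy": -0.6, "dz": 0, "twist": 0, "fingers": 0}, {"dx": -0.52, "dy": -0.8, "dz": 0, "twist": 0, "fingers": 0}, {"dx": -0.52, "dy": -1, "dz": 0, "twist": 0, "fingers": 0}, {"dx": -0.52, "dy": -1, "dz": 0, "twist": 0, "fingers": 0}, {"dx": -0.52, "dy": -1, "dz": 0, "twist": 0, "fingers": 0}, {"dx": -0.52, "dy": -1, "dz": 0, "twist": 0, "fingers": 0}])

```text
clock: 30.62
ee_pos: [0.5605, 0.0618, 0.2422]
tcp_rot: [0.999, -0.047, -0.001, 0.0]
contact_force: [-0.3, -1.1, -0.1]
width: 0.0
gripper_force: 0.0
```

```bash
python3 - <<'E'
from gm import *
s=st(); print(int_(s['ee_pos']),move([*tw(-.076,.095),.165],s))
E
```

```text
t 30.62 ee [0.5605 0.0618 0.2422] yaw -5.38 F [-0.3 -1.1 -0.1] w 0.0 grip 0.0 qd 0.019
(np.float64(-0.0782), np.float64(0.0788)) [ 0.01580443 -0.10876542  0.51467012]
```

Call:
play_rows(plan=[{"dx": 0.015, "dy": -0.11, "dz": 0.2, "twist": 0, "fingers": 0}, {"dx": 0.015, "dy": -0.11, "dz": 0.4, "twist": 0, "fingers": 0}, {"dx": 0.015, "dy": -0.11, "dz": 0.52, "twist": 0, "fingers": 0}, {"dx": 0.015, "dy": -0.11, "dz": 0.6, "twist": 0, "fingers": 0}, {"dx": 0.015, "dy": -0.11, "dz": 0.68, "twist": 0, "fingers": 0}, {"dx": 0.015, "dy": -0.11, "dz": 0.76, "twist": 0, "fingers": 0}, {"dx": 0.015, "dy": -0.11, "dz": 0.84, "twist": 0, "fingers": 0}, {"dx": 0.015, "dy": -0.11, "dz": 0.9, "twist": 0, "fingers": 0}])

```text
clock: 31.28
ee_pos: [0.5663, 0.0775, 0.1093]
tcp_rot: [0.999, -0.048, 0.002, -0.0]
contact_force: [0.1, 0.4, 10.0]
width: 0.001
gripper_force: 4.6
```

Call:
play_rows(plan=[{"dx": 0, "dy": 0, "dz": 0.02, "twist": 0, "fingers": 0}, {"dx": 0, "dy": 0, "dz": 0.02, "twist": 0, "fingers": 0}, {"dx": 0, "dy": 0, "dz": 0.02, "twist": 0, "fingers": 0}, {"dx": 0, "dy": 0, "dz": 0.02, "twist": 0, "fingers": 0}, {"dx": 0, "dy": 0, "dz": 0.02, "twist": 0, "fingers": 0}, {"dx": 0, "dy": 0, "dz": 0.02, "twist": 0, "fingers": 0}, {"dx": 0, "dy": 0, "dz": 0.02, "twist": 0, "fingers": 0}, {"dx": 0, "dy": 0, "dz": 0.02, "twist": 0, "fingers": 0}])

```text
clock: 31.95
ee_pos: [0.5662, 0.0781, 0.107]
tcp_rot: [0.999, -0.048, 0.002, -0.0]
contact_force: [-1.4, 0.8, 6.9]
width: 0.001
gripper_force: 3.3
```

```bash
python3 - <<'E'
from gm import *
s=st(); print(int_(s['ee_pos'])); f,_=grab('wrist'); a,C=grab('scene','pics/s3.png'); b,_=grab('side','pics/sd3.png')
cv2.imwrite('pics/m16.png',np.vstack([cv2.resize(a[160:320,150:390],(600,400)),cv2.resize(b[140:270,120:340],(600,200))])[:,:,::-1])
E
```

```text
t 31.95 ee [0.5662 0.0781 0.107 ] yaw -5.45 F [-1.4  0.8  6.9] w 0.1 grip 3.3 qd 0.002
(np.float64(-0.0741), np.float64(0.0956))
```

View pics/m16.png

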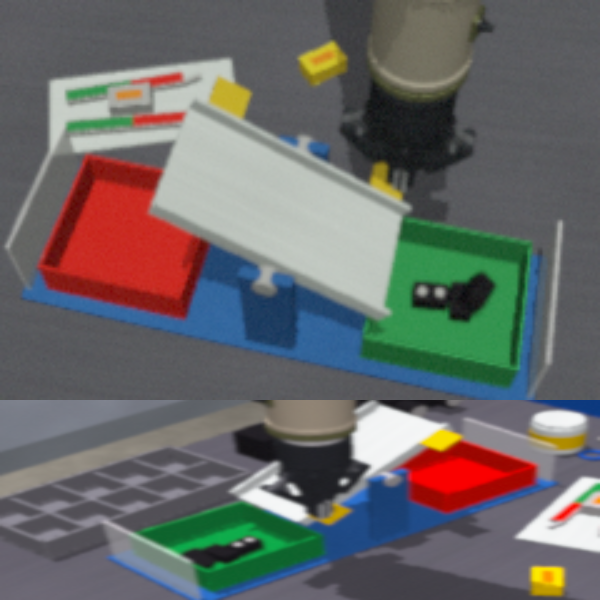

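The tray is at its stop. All three blocks are in the green bin, at about (450,295) in the composite, and the bar is still in the gauge. I'll let the tray rise and fetch the bar.

Call:
play_rows(plan=[{"dx": 0, "dy": 0, "dz": -0.1, "twist": 0, "fingers": 0}, {"dx": 0, "dy": 0, "dz": -0.2, "twist": 0, "fingers": 0}, {"dx": 0, "dy": 0, "dz": -0.3, "twist": 0, "fingers": 0}, {"dx": 0, "dy": 0, "dz": -0.45, "twist": 0, "fingers": 0}, {"dx": 0, "dy": 0, "dz": -0.65, "twist": 0, "fingers": 0}, {"dx": -0.1, "dy": 0, "dz": -0.85, "twist": 0, "fingers": 20}, {"dx": -0.2, "dy": 0.1, "dz": -1, "twist": 0, "fingers": 60}, {"dx": -0.3, "dy": 0.2, "dz": -1, "twist": 0, "fingers": 70}])

```text
clock: 32.77
ee_pos: [0.5191, 0.0532, 0.261]
tcp_rot: [0.999, -0.047, 0.005, -0.001]
contact_force: [-0.7, -1.2, 0.4]
width: 0.42
gripper_force: 0.0
```

Call:
play_rows(plan=[{"dx": -0.1, "dy": 0.25, "dz": 0, "twist": -0.1, "fingers": 70}, {"dx": -0.2, "dy": 0.5, "dz": 0, "twist": -0.2, "fingers": 70}, {"dx": -0.3, "dy": 0.75, "dz": 0, "twist": -0.3, "fingers": 70}, {"dx": -0.4, "dy": 1, "dz": 0, "twist": -0.34, "fingers": 70}, {"dx": -0.4, "dy": 1, "dz": 0, "twist": -0.34, "fingers": 70}])

```text
clock: 33.18
ee_pos: [0.4401, -0.0997, 0.256]
tcp_rot: [0.992, 0.126, 0.0, 0.002]
contact_force: [0.2, -1.2, 0.1]
width: 0.817
gripper_force: 0.0
```

Call:
play_rows(plan=[{"dx": 0, "dy": 0.25, "dz": 0, "twist": 0, "fingers": 70}, {"dx": 0, "dy": 0.5, "dz": 0, "twist": 0, "fingers": 70}, {"dx": 0, "dy": 0.75, "dz": 0, "twist": 0, "fingers": 70}, {"dx": 0, "dy": 0.9, "dz": 0.3, "twist": 0, "fingers": 70}, {"dx": 0, "dy": 0.9, "dz": 0.5, "twist": 0, "fingers": 70}, {"dx": 0, "dy": 0.9, "dz": 0.5, "twist": 0, "fingers": 70}, {"dx": 0, "dy": 0.9, "dz": 0.5, "twist": 0, "fingers": 70}])

```text
clock: 33.77
ee_pos: [0.477, -0.221, 0.1792]
tcp_rot: [0.992, 0.13, -0.002, -0.001]
contact_force: [0.5, -0.0, 0.4]
width: 0.818
gripper_force: 0.0
```

```bash
python3 - <<'E'
from gm import *
s=st(); f,C=grab('wrist'); stripe(f,C,.028); print(ing(s['ee_pos']),move([*gw(-.007),.0155],s))
E
```

```text
t 33.77 ee [ 0.477  -0.221   0.1792] yaw 14.94 F [ 0.5 -0.   0.4] w 69.9 grip 0.0 qd 0.068
stripe 286 238 ((430.7602844238281, -240.2633514404297), (11.28454875946045, 29.412973403930664), 15.101808547973633) gauge (np.float64(-0.007), np.float64(0.0002))
stripe 25 264 ((346.6985168457031, -25.4958553314209), (11.434123992919922, 29.64753532409668), 37.262535095214844) gauge (np.float64(-0.2367), np.float64(-0.0203))
(np.float64(-0.0125), np.float64(0.05)) [-0.3283965   0.04734891  1.09260007]
```

Call:
play_rows(plan=[{"dx": -0.15, "dy": 0.03, "dz": 0.1, "twist": 0, "fingers": 70}, {"dx": -0.33, "dy": 0.05, "dz": 0.3, "twist": 0, "fingers": 70}, {"dx": -0.33, "dy": 0.05, "dz": 0.5, "twist": 0, "fingers": 70}, {"dx": -0.33, "dy": 0.05, "dz": 0.7, "twist": 0, "fingers": 70}, {"dx": -0.33, "dy": 0.05, "dz": 0.8, "twist": 0, "fingers": 70}, {"dx": -0.33, "dy": 0.05, "dz": 0.8, "twist": 0, "fingers": 70}, {"dx": -0.33, "dy": 0.05, "dz": 0.8, "twist": 0, "fingers": 70}])

```text
clock: 34.4
ee_pos: [0.434, -0.241, 0.0626]
tcp_rot: [0.991, 0.131, 0.001, 0.001]
contact_force: [0.2, -0.2, 0.4]
width: 0.821
gripper_force: 0.0
```

```bash
python3 - <<'E'
from gm import *
s=st(); print(ing(s['ee_pos']),move([*gw(-.007),.0145],s))
E
```

```text
t 34.4 ee [ 0.434  -0.241   0.0626] yaw 15.1 F [ 0.2 -0.2  0.4] w 70.1 grip 0.0 qd 0.026
(np.float64(-0.0053), np.float64(0.0031)) [-0.02185358 -0.01129937  0.32028866]
```

Call:
play_rows(plan=[{"dx": -0.02, "dy": -0.01, "dz": 0.1, "twist": 0, "fingers": 70}, {"dx": -0.02, "dy": -0.01, "dz": 0.2, "twist": 0, "fingers": 70}, {"dx": -0.02, "dy": -0.01, "dz": 0.28, "twist": 0, "fingers": 70}, {"dx": -0.02, "dy": -0.01, "dz": 0.32, "twist": 0, "fingers": 70}, {"dx": -0.02, "dy": -0.01, "dz": 0.32, "twist": 0, "fingers": 70}, {"dx": -0.02, "dy": -0.01, "dz": 0.32, "twist": 0, "fingers": 70}])

```text
clock: 34.9
ee_pos: [0.4305, -0.2409, 0.0141]
tcp_rot: [0.991, 0.131, 0.001, 0.001]
contact_force: [-0.3, -0.4, 0.2]
width: 0.822
gripper_force: 0.0
```

Call:
play_rows(plan=[{"dx": 0, "dy": 0, "dz": 0, "twist": 0, "fingers": 40}, {"dx": 0, "dy": 0, "dz": 0, "twist": 0, "fingers": 30}, {"dx": 0, "dy": 0, "dz": 0, "twist": 0, "fingers": 30}, {"dx": 0, "dy": 0, "dz": 0, "twist": 0, "fingers": 30}, {"dx": 0, "dy": 0, "dz": 0, "twist": 0, "fingers": 30}, {"dx": 0, "dy": 0, "dz": 0, "twist": 0, "fingers": 30}])

```text
clock: 35.4
ee_pos: [0.4301, -0.2408, 0.014]
tcp_rot: [0.991, 0.131, 0.001, 0.001]
contact_force: [-2.0, 1.8, 9.7]
width: 0.569
gripper_force: 61.9
```

Call:
play_rows(plan=[{"dx": 0, "dy": -0.03, "dz": 0, "twist": 0, "fingers": 30}, {"dx": 0, "dy": -0.06, "dz": 0, "twist": 0, "fingers": 30}, {"dx": 0, "dy": -0.06, "dz": -0.15, "twist": 0, "fingers": 30}, {"dx": 0, "dy": -0.06, "dz": -0.3, "twist": 0, "fingers": 30}, {"dx": 0, "dy": -0.06, "dz": -0.5, "twist": 0, "fingers": 30}, {"dx": 0, "dy": -0.06, "dz": -0.75, "twist": 0, "fingers": 30}, {"dx": 0, "dy": -0.06, "dz": -1, "twist": 0, "fingers": 30}, {"dx": 0, "dy": -0.06, "dz": -1, "twist": 0, "fingers": 30}])

```text
clock: 36.07
ee_pos: [0.4302, -0.2331, 0.17]
tcp_rot: [0.991, 0.131, 0.005, 0.003]
contact_force: [1.6, -1.0, -2.1]
width: 0.568
gripper_force: 64.9
```

```bash
python3 - <<'E'
from gm import *
s=st(); f,C=grab('wrist'); stripe(f,C,.028+s['ee_pos'][2]-.0145)
E
```

```text
t 36.07 ee [ 0.4302 -0.2331  0.17  ] yaw 15.04 F [ 1.6 -1.  -2.1] w 48.5 grip 64.9 qd 0.129
stripe 277 292 ((430.9395446777344, -232.82554626464844), (11.808944702148438, 30.065040588378906), 14.881858825683594) gauge (np.float64(-0.014), np.float64(0.0025))
stripe 9 218 ((435.6648254394531, -128.806884765625), (5.177134037017822, 8.983541488647461), 37.24946594238281) gauge (np.float64(-0.1126), np.float64(0.0361))
```

Call:
play_rows(plan=[{"dx": 0, "dy": 0, "dz": -0.25, "twist": -0.1, "fingers": 30}, {"dx": 0, "dy": 0, "dz": -0.5, "twist": -0.2, "fingers": 30}, {"dx": 0.1, "dy": -0.15, "dz": -0.6, "twist": -0.3, "fingers": 30}, {"dx": 0.2, "dy": -0.3, "dz": -0.6, "twist": -0.4, "fingers": 30}, {"dx": 0.3, "dy": -0.45, "dz": -0.6, "twist": -0.5, "fingers": 30}, {"dx": 0.45, "dy": -0.6, "dz": -0.6, "twist": -0.6, "fingers": 30}, {"dx": 0.55, "dy": -0.75, "dz": -0.6, "twist": -0.6, "fingers": 30}, {"dx": 0.55, "dy": -0.75, "dz": -0.6, "twist": -0.6, "fingers": 30}])

```text
clock: 36.78
ee_pos: [0.4782, -0.0947, 0.2509]
tcp_rot: [0.9, 0.435, -0.0, -0.002]
contact_force: [0.1, -0.4, -2.6]
width: 0.565
gripper_force: 64.8
```

Call:
play_rows(plan=[{"dx": 0.2, "dy": 0, "dz": 0, "twist": -0.1, "fingers": 30}, {"dx": 0.4, "dy": 0, "dz": 0, "twist": -0.2, "fingers": 30}, {"dx": 0.6, "dy": 0, "dz": 0, "twist": -0.3, "fingers": 30}, {"dx": 0.8, "dy": -0.05, "dz": 0, "twist": -0.4, "fingers": 30}, {"dx": 0.95, "dy": -0.1, "dz": 0, "twist": -0.5, "fingers": 30}, {"dx": 0.95, "dy": -0.1, "dz": 0, "twist": -0.56, "fingers": 30}, {"dx": 0.95, "dy": -0.1, "dz": 0, "twist": -0.56, "fingers": 30}, {"dx": 0.95, "dy": -0.1, "dz": 0, "twist": -0.56, "fingers": 30}])

```text
clock: 37.45
ee_pos: [0.5545, 0.0179, 0.2509]
tcp_rot: [0.74, 0.672, -0.001, -0.001]
contact_force: [-0.3, -0.5, -2.3]
width: 0.566
gripper_force: 64.8
```

```bash
python3 - <<'E'
from gm import *
s=st(); print(int_(s['ee_pos']),move([*tw(0,.19),.25],s))
E
```

```text
t 37.45 ee [0.5545 0.0179 0.2509] yaw 84.48 F [-0.3 -0.5 -2.3] w 48.3 grip 64.8 qd 0.018
(np.float64(-0.0801), np.float64(0.0345)) [1.03793625 0.53152077 0.00417218]
```

Call:
play_rows(plan=[{"dx": 0.2, "dy": 0.1, "dz": 0, "twist": 0, "fingers": 30}, {"dx": 0.4, "dy": 0.2, "dz": 0, "twist": 0, "fingers": 30}, {"dx": 0.6, "dy": 0.3, "dz": 0, "twist": 0, "fingers": 30}, {"dx": 0.8, "dy": 0.45, "dz": 0, "twist": 0, "fingers": 30}, {"dx": 1, "dy": 0.53, "dz": 0, "twist": 0, "fingers": 30}, {"dx": 1, "dy": 0.53, "dz": 0, "twist": 0, "fingers": 30}, {"dx": 1, "dy": 0.53, "dz": 0, "twist": 0, "fingers": 30}, {"dx": 1, "dy": 0.53, "dz": 0, "twist": 0, "fingers": 30}])

```text
clock: 38.12
ee_pos: [0.6484, 0.1586, 0.2515]
tcp_rot: [0.741, 0.672, -0.001, 0.0]
contact_force: [0.7, -0.9, -3.5]
width: 0.565
gripper_force: 64.8
```

```bash
python3 - <<'E'
from gm import *
s=st(); print(int_(s['ee_pos']),move([*tw(0,.19),.062],s)); grab('wrist','pics/w17.png'); f,C=grab('scene','pics/s4.png'); 
for m,an in dots(f,C,.03,420,120): print(int_(m[2:]))
w=cv2.imread('pics/w17.png'); cv2.imwrite('pics/m17.png',np.hstack([cv2.resize(w,(448,336)),cv2.resize(f[200:320,150:380,::-1],(350,336))]))
E
```

```text
t 38.12 ee [0.6484 0.1586 0.2515] yaw 84.44 F [ 0.7 -0.9 -3.5] w 48.3 grip 64.8 qd 0.022
(np.float64(0.0001), np.float64(0.1835)) [4.56745360e-02 9.72984285e-05 1.26332584e+00]
```

View pics/m17.png

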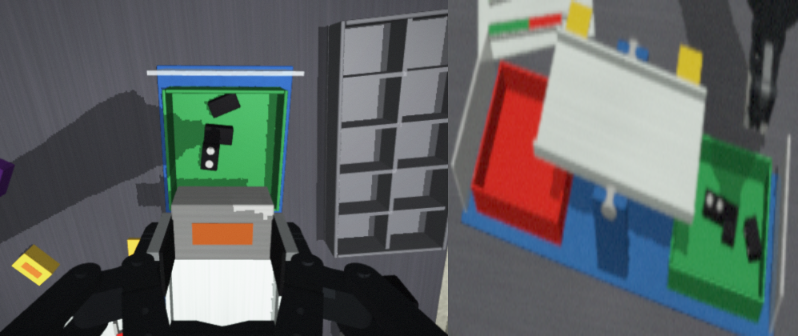

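The wrist part of the composite shows the bar held with its stripe at (222,233), and the three blocks in the green bin at (224,103), (210,150) and (225,133). The tray is level again. I'll check for free floor in the bin.

```bash
python3 - <<'E'
from gm import *
f=cv2.imread('pics/w17.png')[:,:,::-1].copy(); C=cam('wrist'); s=st()
for a,u,v,c in blobs(f,(0,0,0),(180,255,60),100,(205,110,345,235)):
    P=pix2plane(c.reshape(-1,2),.02,C); q=np.array([int_(p) for p in P]); print(round(u),round(v),'x',q[:,0].min(),q[:,0].max(),'y',q[:,1].min(),q[:,1].max())
E
```

```text
t 38.22 ee [0.6485 0.1579 0.2523] yaw 84.41 F [ 0.6 -0.8 -2.6] w 48.5 grip 64.8 qd 0.007
268 180 x -0.0302 0.0111 y 0.1293 0.191
279 130 x -0.0191 0.0198 y 0.2002 0.2287
214 175 x -0.0716 -0.0641 y 0.1237 0.2063
343 215 x 0.0664 0.0708 y 0.1035 0.1763
```

Call:
play_rows(plan=[{"dx": -0.02, "dy": 0.1, "dz": 0, "twist": 0.12, "fingers": 30}, {"dx": -0.02, "dy": 0.2, "dz": 0, "twist": 0.24, "fingers": 30}, {"dx": -0.02, "dy": 0.29, "dz": 0, "twist": 0.36, "fingers": 30}, {"dx": -0.02, "dy": 0.29, "dz": 0, "twist": 0.48, "fingers": 30}, {"dx": -0.02, "dy": 0.29, "dz": 0, "twist": 0.6, "fingers": 30}, {"dx": -0.02, "dy": 0.29, "dz": 0, "twist": 0.72, "fingers": 30}, {"dx": -0.02, "dy": 0.29, "dz": 0, "twist": 0.84, "fingers": 30}, {"dx": -0.02, "dy": 0.29, "dz": 0, "twist": 0.95, "fingers": 30}])

```text
clock: 38.88
ee_pos: [0.6914, 0.1511, 0.2529]
tcp_rot: [0.972, 0.234, 0.0, 0.0]
contact_force: [-0.1, 0.5, -2.8]
width: 0.562
gripper_force: 64.8
```

Call:
play_rows(plan=[{"dx": 0, "dy": 0, "dz": 0, "twist": 0.12, "fingers": 30}, {"dx": 0, "dy": 0, "dz": 0, "twist": 0.24, "fingers": 30}, {"dx": 0, "dy": 0, "dz": 0, "twist": 0.36, "fingers": 30}, {"dx": 0, "dy": 0, "dz": 0, "twist": 0.48, "fingers": 30}, {"dx": 0, "dy": 0, "dz": 0, "twist": 0.55, "fingers": 30}, {"dx": 0, "dy": 0, "dz": 0, "twist": 0.55, "fingers": 30}, {"dx": 0, "dy": 0, "dz": 0, "twist": 0.55, "fingers": 30}])

```text
clock: 39.47
ee_pos: [0.6914, 0.1517, 0.2529]
tcp_rot: [0.999, -0.047, 0.0, 0.0]
contact_force: [-0.1, -0.0, -2.3]
width: 0.569
gripper_force: 64.8
```

```bash
python3 - <<'E'
from gm import *
s=st(); print(int_(s['ee_pos']),move([*tw(.043,.182),.024],s))
E
```

```text
t 39.47 ee [0.6914 0.1517 0.2529] yaw -5.35 F [-0.1 -0.  -2.3] w 48.6 grip 64.8 qd 0.021
(np.float64(0.0437), np.float64(0.1806)) [-0.00544586 -0.00984953  1.52582681]
```

Call:
play_rows(plan=[{"dx": -0.005, "dy": -0.04, "dz": 0.2, "twist": 0, "fingers": 30}, {"dx": -0.005, "dy": -0.04, "dz": 0.4, "twist": 0, "fingers": 30}, {"dx": -0.005, "dy": -0.04, "dz": 0.6, "twist": 0, "fingers": 30}, {"dx": -0.005, "dy": -0.04, "dz": 0.8, "twist": 0, "fingers": 30}, {"dx": -0.005, "dy": -0.04, "dz": 0.9, "twist": 0, "fingers": 30}, {"dx": -0.005, "dy": -0.04, "dz": 0.9, "twist": 0, "fingers": 30}, {"dx": -0.005, "dy": -0.04, "dz": 0.9, "twist": 0, "fingers": 30}])

```text
clock: 40.05
ee_pos: [0.6908, 0.1586, 0.117]
tcp_rot: [0.999, -0.046, -0.001, 0.0]
contact_force: [0.2, 0.2, -1.3]
width: 0.562
gripper_force: 64.7
```

```bash
python3 - <<'E'
from gm import *
s=st(); print(int_(s['ee_pos']),move([*tw(.043,.186),.030],s))
E
```

```text
t 40.05 ee [0.6908 0.1586 0.117 ] yaw -5.31 F [ 0.2  0.2 -1.3] w 48.0 grip 64.7 qd 0.052
(np.float64(0.0424), np.float64(0.1874)) [0.00472611 0.00906521 0.58000355]
```

Call:
play_rows(plan=[{"dx": 0.005, "dy": 0.01, "dz": 0.12, "twist": 0, "fingers": 30}, {"dx": 0.005, "dy": 0.01, "dz": 0.24, "twist": 0, "fingers": 30}, {"dx": 0.005, "dy": 0.01, "dz": 0.36, "twist": 0, "fingers": 30}, {"dx": 0.005, "dy": 0.01, "dz": 0.48, "twist": 0, "fingers": 30}, {"dx": 0.005, "dy": 0.01, "dz": 0.56, "twist": 0, "fingers": 30}, {"dx": 0.005, "dy": 0.01, "dz": 0.57, "twist": 0, "fingers": 30}, {"dx": 0.005, "dy": 0.01, "dz": 0.57, "twist": 0, "fingers": 30}])

```text
clock: 40.63
ee_pos: [0.6923, 0.1577, 0.0326]
tcp_rot: [0.999, -0.047, 0.0, -0.0]
contact_force: [0.7, 0.6, -0.7]
width: 0.565
gripper_force: 64.8
```

Call:
play_rows(plan=[{"dx": 0, "dy": 0, "dz": 0, "twist": 0, "fingers": 54}, {"dx": 0, "dy": 0, "dz": 0, "twist": 0, "fingers": 56}, {"dx": 0, "dy": 0, "dz": 0, "twist": 0, "fingers": 56}, {"dx": 0, "dy": 0, "dz": 0, "twist": 0, "fingers": 56}, {"dx": 0, "dy": 0, "dz": -0.15, "twist": 0, "fingers": 56}, {"dx": 0, "dy": 0, "dz": -0.35, "twist": 0, "fingers": 56}, {"dx": 0, "dy": 0, "dz": -0.6, "twist": 0, "fingers": 56}, {"dx": 0, "dy": 0, "dz": -0.9, "twist": 0, "fingers": 56}])

```text
clock: 41.3
ee_pos: [0.6909, 0.1575, 0.1639]
tcp_rot: [0.999, -0.047, -0.001, 0.0]
contact_force: [0.8, 1.2, -1.1]
width: 0.653
gripper_force: 0.0
```

Call:
play_rows(plan=[{"dx": 0, "dy": 0, "dz": -0.25, "twist": 0, "fingers": 56}, {"dx": 0, "dy": 0, "dz": -0.5, "twist": 0, "fingers": 56}, {"dx": 0, "dy": 0, "dz": -0.6, "twist": 0, "fingers": 56}, {"dx": 0, "dy": 0, "dz": -0.6, "twist": 0, "fingers": 56}, {"dx": 0, "dy": 0, "dz": -0.6, "twist": 0, "fingers": 56}])

```text
clock: 41.72
ee_pos: [0.6925, 0.158, 0.2556]
tcp_rot: [0.999, -0.047, 0.002, -0.001]
contact_force: [-0.3, 0.9, -0.9]
width: 0.656
gripper_force: 0.0
```

```bash
python3 - <<'E'
from gm import *
s=st(); f,C=grab('wrist','pics/w18.png')
for a,u,v,c in blobs(f,(3,120,100),(20,255,255),100)[:3]: print('stripe',u,v,int_(pix2plane([(u,v)],.034,C)[0]))
for a,u,v,c in blobs(f,(0,0,0),(180,255,60),100): print('blk',int(a),round(u),round(v),int_(pix2plane([(u,v)],.02,C)[0]))
f,C=grab('scene')
for a,u,v,c in blobs(f,(22,150,100),(35,255,255),50): print('pad',np.round([u,v],1),pix2plane([(u,v)],.156,C)[0].round(3))
E
```

```text
t 41.72 ee [0.6925 0.158  0.2556] yaw -5.37 F [-0.3  0.9 -0.9] w 56.0 grip 0.0 qd 0.056
stripe 277.94899169632265 162.98932384341637 (np.float64(0.046), np.float64(0.1865))
blk 42771 286 363 (np.float64(-0.2122), np.float64(0.1758))
blk 3226 311 70 (np.float64(0.1333), np.float64(0.1548))
blk 2474 268 238 (np.float64(-0.0413), np.float64(0.1975))
blk 1451 299 214 (np.float64(-0.0134), np.float64(0.1638))
blk 889 483 149 (np.float64(0.0573), np.float64(-0.0217))
blk 826 148 36 (np.float64(0.1622), np.float64(0.3072))
blk 803 47 13 (np.float64(0.1804), np.float64(0.3959))
blk 752 469 20 (np.float64(0.1752), np.float64(0.0126))
blk 580 60 58 (np.float64(0.1426), np.float64(0.3919))
blk 524 16 65 (np.float64(0.1362), np.float64(0.4339))
blk 455 8 21 (np.float64(0.1732), np.float64(0.4322))
blk 450 401 24 (np.float64(0.1725), np.float64(0.0737))
blk 297 552 11 (np.float64(0.1818), np.float64(-0.0603))
blk 246 213 33 (np.float64(0.1651), np.float64(0.2466))
blk 162 336 27 (np.float64(0.1702), np.float64(0.1331))
pad [278.6 185. ] [ 0.463 -0.011  0.156]
pad [308.6 222.5] [0.569 0.073 0.156]
pad [132.2 252.3] [ 0.7   -0.316  0.156]
pad [235.5 206.3] [ 0.544 -0.107  0.156]
```

```bash
python3 - <<'E'
from cell import bot
print(bot.hand_in())
E
```

```text
the job is handed in; nothing more can be done
None
```

The bar wedged in the green part of the gauge, so all three blocks were tipped into the green bin and the bar laid in with them. The tray came back about level and the job is handed in; no verdict was returned.

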